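# Dial in the watering code on the potting-bench controller

## Task

Start watering programme 5-3-2 on the grey irrigation controller on the potting bench: seen from the robot's side, roll the left (blue-marked) thumbwheel until 5 is squarely on top and the right (red-marked) one until 2 is on top; the middle wheel already stands on 3, so leave it there. Roll the wheels gently, one at a time; only when all three numbers are right, press the green start button all the way in and let go. Leave the pot, the bottle and the trowel where they are.

Things in the scene. Friction and masses are not known exactly. Their poses are not given: they have to be found in the camera images.
- controller: Grey box fixed to the bench, 130 x 250 x 75 mm high, white panel on top. Origin on the bench under the middle wheel; x away from the robot, y left, z up. It spans x -65 to 65, y -150 to 100 mm. Wheel axles lie along y, centred at x = 0, y = +48 (left), 0 (middle), -48 mm (right); start button at x = 0, y = -116 mm. All wheels: black, radius 24 mm, 16 mm wide, numerals 1 to 6 round the rim.
- panel (a point): Point on the panel's surface, 75 mm above the bench, below the middle wheel's top; axes as the controller's. The wheel axles have worn: each rim's top stands 10 to 18 mm above the panel, different for each wheel and not measured, so find it by feel. Each axle rides on a spring: it yields from about 2.4 N, then 4 N per mm, with 8 mm of travel. Over 16 N on a wheel breaks it.
- wheel_left (a joint): Left wheel, blue marks before and behind it; must show 5 (4.19 rad). The number shown is the one on top of the rim, level with the short black marks beside the wheel; numerals are read from the robot's side. Value in rad: number n is on top at (n-1) x 1.0472; it grows as the rim's top rolls to the controller's +x. End stops at -0.3 and 5.54 (no passing from 6 to 1).
- wheel_middle (a joint): Middle wheel, grey marks, already on 3 (2.09 rad): leave it. Values as for the left wheel. All wheels: no clicks, friction holds them where left. A flat fingertip (gripper shut) laid on top and dragged along x rolls the rim like a rack, 24 mm per rad; the rim needs about 3.5 N along its edge, so about 4 to 7 N of press, or it slips.
- wheel_right (a joint): Right wheel, red marks before and behind it; must show 2 (1.05 rad). Numerals, joint values, end stops, spring, wear and force limit as for the left wheel. On any wheel, 1 to 3 mm of each stroke can be lost to give before the rim follows, so check the number after a stroke.
- start (a joint): Green round push button, 32 mm across, in a black housing at the right end of the panel. Value in m: 0 out, 0.008 fully in. Spring: about 5 N fully in; it springs back. More than 25 N breaks it.
- start_top (a point): Centre of the green button's top face; moves with it.
- pot: Terracotta plant pot standing on the bench beside the controller, 90 mm across the rim, 85 mm high; origin at the centre of its underside. Bystander.
- bottle: Yellow bottle with a black cap standing on the bench beside the controller, 60 mm across, 120 mm high; origin at the centre of its underside. Bystander.
- trowel: Small flat-bladed trowel, 200 mm long, lying on the bench behind the controller; origin at its middle underneath. Bystander.

How it is judged:
On the way, in this order (a step that is already met when the one before it is completed fails the run):
1. the left wheel stands on 5, the middle on 3 and the right on 2 (each within 0.17 rad) (value of joint wheel_left between 4.019 and 4.359 rad and value of joint wheel_middle between 1.924 and 2.264 rad and value of joint wheel_right between 0.877 and 1.217 rad), for 0.3 s.
2. the start button is pressed in, at least 6 of its 8 mm, with the code set (all of step 1 and value of joint start above 0.006 m), for 0.1 s.
At the end, for the whole second after the job is handed in: The three wheels show 5-3-2 (joint values 4.19, 2.09 and 1.05, each within 0.17 rad), the start button has been pressed and is out again (below 2 mm), and the bystanders rest where they were (all of step 1 and value of joint start below 0.002 m and linear speed of each of pot, bottle, trowel below 0.02 m/s); the robot touches nothing.
It fails at once if more than 16 N on a wheel, or more than 25 N on the start button (contact force between anything else and wheel_left above 16 N or contact force between anything else and wheel_middle above 16 N or contact force between anything else and wheel_right above 16 N or contact force between anything else and start above 25 N).
It fails at once if the middle wheel is rolled off its number (more than 0.17 rad from 3) (not (value of joint wheel_middle between 1.924 and 2.264 rad)).
It fails at once if two wheels touched at once ((contact force between anything else and wheel_middle above 0.5 N and contact force between anything else and wheel_left above 0.5 N) or (contact force between anything else and wheel_middle above 0.5 N and contact force between anything else and wheel_right above 0.5 N)).
It fails at once if the start button is pressed while a number is wrong (value of joint start above 0.003 m and not (value of joint wheel_left between 4.019 and 4.359 rad and value of joint wheel_middle between 1.924 and 2.264 rad and value of joint wheel_right between 0.877 and 1.217 rad)).
It fails at once if the pot, bottle or trowel is moved more than 20 mm, or the pot or bottle tipped (distance of any of pot, bottle, trowel from where it was at the start of the episode above 0.02 m or angle between any of pot, bottle's own z axis and vertical above 0.3 rad).
It also fails if it takes over 64 s, if anything falls off the work surface, if the arm or the gripper's body presses on something with over 40 N, if the wrist force passes 120 N, or if a joint passes its speed limit or range.

## Robot

A 7-joint arm with a two-finger parallel gripper is mounted at the origin on the work surface. World frame = base frame: x ahead of the robot, y to its left, z up, the work surface at z = 0. Lengths are in m, angles in rad, forces in N, time in s.
With the tool pointing down it reaches from about 0.35 to 0.9 m from the base axis. Payload 8.1 kg.
Tool frame: the origin (TCP) lies at the very end of the fingers, on their centre line; the grasp point (between the pads) lies 19 mm behind it (grip_point_offset is the distance from the TCP to the grasp point, in m); z points along the fingers, x is the direction in which the jaws open and shut, and the axes are right-handed (so a half turn about z gives the same grasp; the last joint's range is limited). The gripper opens to 92 mm and grips with 3 to 60 N. Pads are 19 mm wide; open, the fingers measure 130 mm over their backs; the gripper's body (75 mm by 190 mm) begins 47 mm behind the grasp point.
Start: joints at [1.185, 0.434, 0.025, 1.573, -0.012, 1.134, -0.075], TCP at [0.174, -0.6, 0.227] pointing down, gripper open.
Joint ranges: [-2.62, 2.62], [-0.44, 2.09], [-1.27, 1.32], [0.08, 2.57], [-1.32, 4.46], [0.12, 2], [-2.74, 2.74]. Speed limits (rad/s): [2.22, 2.22, 3.01, 3.01, 3.14, 3.14, 3.14].

## Interface

Orientations are given as a rotation vector (axis times angle).
In Python, from cell import observe, get_image, camera_model, sign_off, grip_point_offset gives the robot as it stands.
- The arm moves only by the tool play_rows, never from a script. Its argument "rows" is a list of rows, each a list of 7 numbers: the shift along the tool's x, y, z as a fraction of full scale, then the turn, a rotation vector about the tool's x, y, z as a fraction of full scale, then the closure, from -1 (fully open) to 1 (shut). A call has 1 to 5 rows; each row shifts and turns the pose as measured when the row begins, along the tool's axes as they then stand; what a row does not reach is not made up. Full scale, the value 1, is 0.15 m for a shift and 0.5 rad for a turn. A row lasts 1/10 s, in which the tool goes at most 50 mm and 8.59 degrees, less where a joint would pass 70% of its speed; a pose out of reach is approached as far as the arm can. A call with a number of a shift or a turn outside -1 to 1 is refused whole. A call with a gripper value outside its range is refused whole. The fingers move at their own pace and stop on an object; "force" is the grip in N (left out, the last holds). Time passes only in rows, so rows that do not move let the fingers close. It gives the time, the measured TCP pose, the force and the opening at its end, in the units of the state.
- observe(): the state, without advancing time (a new reading comes with each control period).
- get_image(name): name is "scene" or "side" or "wrist"; returns the picture (480x640x3 uint8, blue, green, red); there is no depth.
- camera_model(name): a dict with "K" (3x3 intrinsics, pixels), "dist" ([k1, k2, p1, p2, k3] as OpenCV has them; the pictures are not rectified), "R" (3x3) and "t" (3): a world point X has camera coordinates R X + t. Camera axes: x right, y down, z forward; pixel columns grow to the right and rows downward; lengths in m; the calibration is good to about 2 mm. A picture is of the moment at which its call begins: read the wrist's pose just before it. camera_model takes no time and is no camera call; for the wrist camera it gives the pose at the moment of the call.
- sign_off(): hands the job in, once; it reports no verdict.
The state is a dict: "clock": time; "joints": joint angles; "dq": joint speeds; "joint_efforts": joint torques, N m; "position": TCP position; "ee_rot": TCP orientation; "force": force on the tool from outside, world axes, zero at the start; "ft_torque": the same for the moment, N m; "width": opening from 0.0 (shut) to 1.0 (fully open).
Only numpy, scipy, OpenCV 4.12 (cv2) and the standard library are available. Lean on these libraries where they do the work, as an engineer would, in place of code of your own. Each camera call takes 0.05 s, during which the arm holds its last target.

## Working session

There is one attempt and no reset: what is moved stays moved. The work goes in short steps, Python scripts to look and compute and a tool call to move; the robot and the scene stay as the last step left them, time stands still between calls to the robot, and variables do not carry over. Pictures are saved under pics/ and viewed, and the job is handed in when it is done.

Besides the shell and the picture viewer there is one more tool, called after ">>>" by a JSON object that holds its "name" and its "arguments". play_rows: Moves the arm, as the interface text tells. Its arguments: {"type":"object","properties":{"rows":{"type":"array","items":{"type":"array","items":{"type":"number"}}},"force":{"type":"number"}},"required":["rows"]}

```bash
ls; mkdir -p pics; python3 - <<'E'
from cell import *
import cv2
print(observe())
print(grip_point_offset)
for n in ["scene","side","wrist"]:
    cv2.imwrite(f"pics/{n}0.png",get_image(n)); m=camera_model(n); print(n,m)
E
```

```text
pics
{'clock': 0.0, 'joints': array([ 1.18541299,  0.4352469 ,  0.0249827 ,  1.57412215, -0.0116037 ,
        1.13400631, -0.07512296]), 'dq': array([-0.00151201, -0.00109359,  0.00137915,  0.00075073,  0.00069457,
        0.00043174, -0.00103066]), 'joint_efforts': array([-1.10009249e-03, -6.67848945e+01,  9.83810909e-01, -3.14468372e+01,
       -6.07266021e-02,  4.28500492e-02,  1.54357290e-04]), 'position': array([ 0.17418444, -0.59968482,  0.22592055]), 'ee_rot': array([-2.51153545e+00,  1.88583872e+00,  2.18864939e-03]), 'force': array([-0.6815739 , -0.09518306,  0.63224646]), 'ft_torque': array([0.03766376, 0.01393999, 0.04950014]), 'width': 1.0014745359837822}
0.0188
scene {'K': array([[476.38118712,   0.        , 322.40454733],
       [  0.        , 476.38118712, 232.41745579],
       [  0.        ,   0.        ,   1.        ]]), 'dist': array([0.04435593, 0.        , 0.        , 0.        , 0.        ]), 'R': array([[-0.35390154,  0.93509604, -0.01868419],
       [ 0.55176999,  0.19261227, -0.81144956],
       [-0.75518447, -0.29748262, -0.58412371]]), 't': array([ 0.1840013
[... 227 characters left out ...]
       ,  0.       ,  0.       ,  0.       ]), 'R': array([[-0.99727024, -0.07255566, -0.01370232],
       [-0.0317204 ,  0.5885553 , -0.80783444],
       [ 0.06667753, -0.8051946 , -0.58925018]]), 't': array([0.61478092, 0.0627526 , 0.84219325])}
wrist {'K': array([[409.34768624,   0.        , 324.50988313],
       [  0.        , 409.34768624, 229.90499333],
       [  0.        ,   0.        ,   1.        ]]), 'dist': array([-0.08633975,  0.        ,  0.        ,  0.        ,  0.        ]), 'R': array([[ 0.27911968, -0.96025525, -0.00143274],
       [-0.92874003, -0.27033759,  0.25369183],
       [-0.24399624, -0.06947974, -0.96728403]]), 't': array([-0.62511857, -0.03298216,  0.39027336])}
```

View pics/scene0.png

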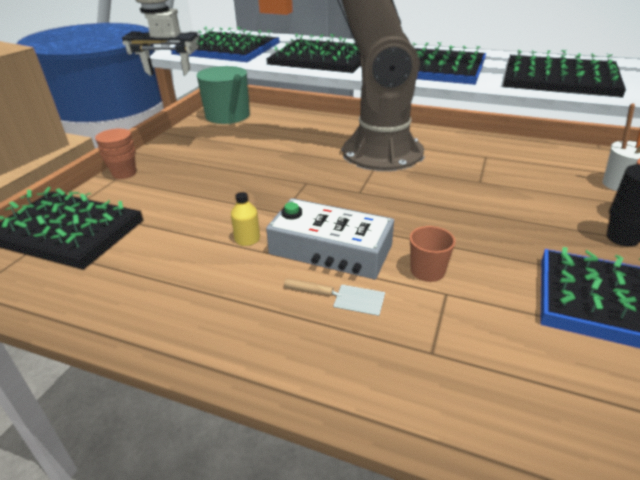

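View pics/side0.png

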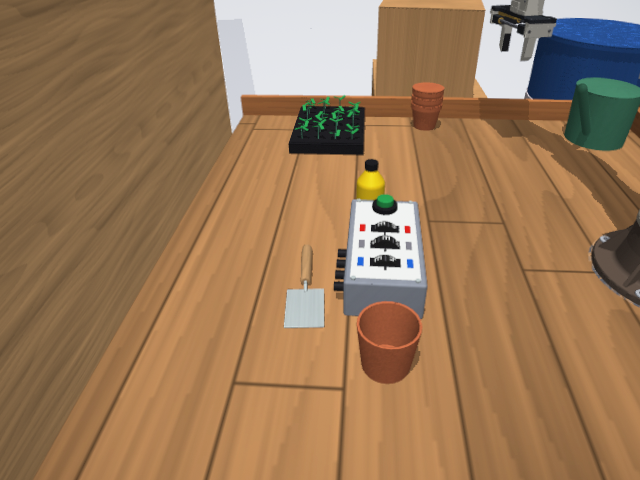

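View pics/wrist0.png

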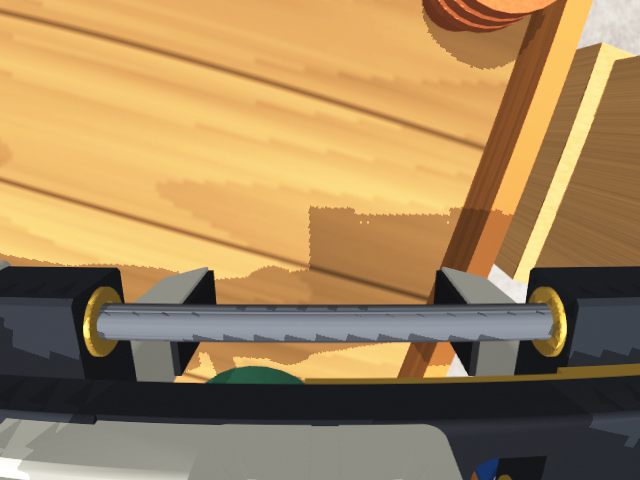

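The scene view shows the controller near (330,235) with the button at (291,208). The side view shows red marks at (362,228) and (408,230), blue marks at (361,261) and (410,264), and the button at (385,203). Next I'll measure the marks on the z=0.075 plane.

```bash
cat > h.py <<'E'
import numpy as np, cv2
from cell import *
def ray(m,uv,z):
    p=cv2.undistortPoints(np.array([[uv]],float),m["K"],m["dist"])[0,0]
    d=m["R"].T@np.array([p[0],p[1],1]); c=-m["R"].T@m["t"]
    return c+d*(z-c[2])/d[2]
def proj(m,X):
    return cv2.projectPoints(np.array(X,float).reshape(-1,3),cv2.Rodrigues(m["R"])[0],m["t"],m["K"],m["dist"])[0].reshape(-1,2)
def blobs(mask,amin=4,amax=1e9):
    n,l,s,c=cv2.connectedComponentsWithStats(mask.astype(np.uint8))
    return [(c[i].round(1),s[i,4]) for i in range(1,n) if amin<=s[i,4]<=amax]
def masks(im):
    h=cv2.cvtColor(im,cv2.COLOR_BGR2HSV); H,S,V=[h[...,i].astype(int) for i in range(3)]
    return dict(blue=(abs(H-112)<12)&(S>110)&(V>60), red=((H<7)|(H>173))&(S>150)&(V>120), green=(abs(H-70)<15)&(S>130)&(V>50))
E
python3 - <<'E'
from h import *
for n,(x0,y0,x1,y1) in dict(scene=(265,195,400,275),side=(335,190,430,320)).items():
    im=cv2.imread(f"pics/{n}0.png"); m=camera_model(n)
    c=im[y0:y1,x0:x1]; cv2.imwrite(f"pics/{n}0c.png",cv2.resize(c,None,fx=5 if n=='scene' else 4.5,fy=5 if n=='scene' else 4.5,interpolation=cv2.INTER_CUBIC))
    for k,v in masks(c).items():
        for b,a in blobs(v):
            uv=b+[x0,y0]; print(n,k,uv,a,ray(m,uv,.075 if k!='green' else .1).round(4))
E
```

```text
scene blue [368.  218.4] 7 [0.476  0.0908 0.075 ]
scene blue [356.4 239.2] 13 [0.5567 0.0898 0.075 ]
scene green [291.2 207.9] 91 [ 0.5272 -0.0674  0.1   ]
side blue [360.  260.6] 45 [0.5587 0.089  0.075 ]
side blue [409.5 263. ] 52 [0.4785 0.0908 0.075 ]
side red [362.  227.5] 30 [ 0.557  -0.0059  0.075 ]
side red [407. 229.] 33 [ 0.4767 -0.0055  0.075 ]
side green [384.8 201.1] 188 [ 0.5164 -0.0577  0.1   ]
```

View pics/scene0c.png

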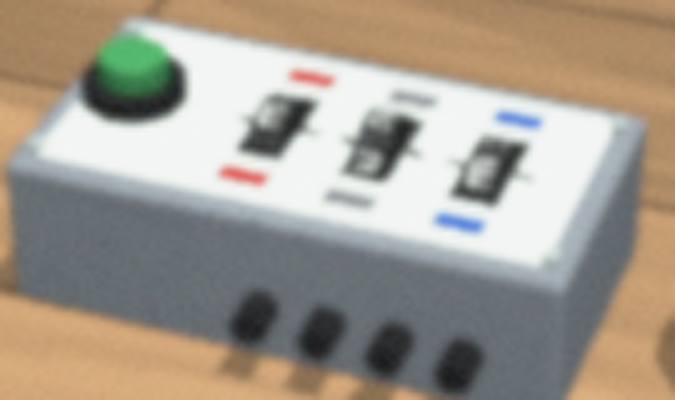

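View pics/side0c.png

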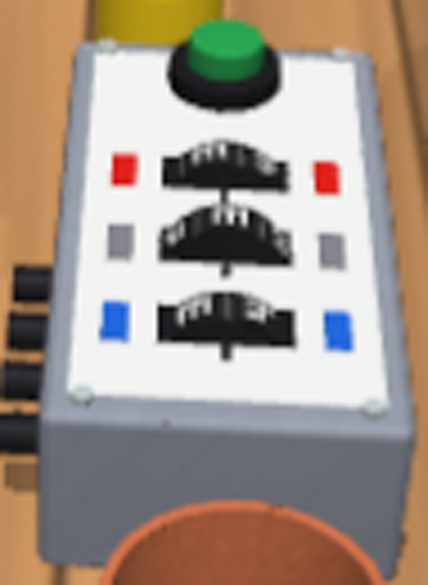

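```bash
cat >> h.py <<'E'
from scipy.spatial.transform import Rotation as Ro
def plan(target,yaw,n,dyaw=None):
    """rows for n steps straight to target with tool down, tool x at world yaw"""
    o=observe(); p=o["position"]; R=Ro.from_rotvec(o["ee_rot"])
    T=Ro.from_matrix(np.array([[np.cos(yaw),np.sin(yaw),0],[np.sin(yaw),-np.cos(yaw),0],[0,0,-1]]))
    rv=(R.inv()*T).as_rotvec()
    out=[]
    for i in range(n):
        s=R.inv().apply((np.array(target)-p)/n)
        out.append(list((s/.15).round(3))+list((rv/n/.5).round(3)))
        R=R*Ro.from_rotvec(rv/n)
    return out
E
python3 - <<'E'
from h import *
o=observe(); m=camera_model("wrist"); R=Ro.from_rotvec(o["ee_rot"])
C=-m["R"].T@m["t"]; print("cam in tool",R.inv().apply(C-o["position"]))
print((m["R"]@R.as_matrix()).round(3))
for r in plan([.517,.042,.25],-.015,18): print(r)
E
```

```text
cam in tool [ 0.00086095 -0.06719511 -0.15885991]
[[ 1.    -0.     0.   ]
 [ 0.     0.967 -0.254]
 [-0.     0.254  0.967]]
[np.float64(-0.193), np.float64(-0.188), np.float64(-0.009), np.float64(-0.0), np.float64(0.0), np.float64(-0.141)]
[np.float64(-0.179), np.float64(-0.201), np.float64(-0.009), np.float64(-0.0), np.float64(0.0), np.float64(-0.141)]
[np.float64(-0.164), np.float64(-0.214), np.float64(-0.009), np.float64(-0.0), np.float64(0.0), np.float64(-0.141)]
[np.float64(-0.149), np.float64(-0.225), np.float64(-0.009), np.float64(-0.0), np.float64(0.0), np.float64(-0.141)]
[np.float64(-0.133), np.float64(-0.235), np.float64(-0.009), np.float64(-0.0), np.float64(0.0), np.float64(-0.141)]
[np.float64(-0.116), np.float64(-0.243), np.float64(-0.009), np.float64(-0.0), np.float64(0.0), np.float64(-0.141)]
[np.float64(-0.098), np.float64(-0.251), np.float64(-0.009), np.float64(-0.0), np.float64(0.0), np.float64(-0.141)]
[np.float64(-0.08), np.float64(-0.257), np.float64(-0.009), np.float64(-0.0), np.float64(0.0), np.float64(-0.141)]
[np.float64(-0.062), np.float64(-0.262), np.float6
[... 401 characters left out ...]
t64(-0.141)]
[np.float64(0.014), np.float64(-0.269), np.float64(-0.009), np.float64(-0.0), np.float64(0.0), np.float64(-0.141)]
[np.float64(0.033), np.float64(-0.267), np.float64(-0.009), np.float64(-0.0), np.float64(0.0), np.float64(-0.141)]
[np.float64(0.052), np.float64(-0.264), np.float64(-0.009), np.float64(-0.0), np.float64(0.0), np.float64(-0.141)]
[np.float64(0.07), np.float64(-0.26), np.float64(-0.009), np.float64(-0.0), np.float64(0.0), np.float64(-0.141)]
[np.float64(0.088), np.float64(-0.255), np.float64(-0.009), np.float64(-0.0), np.float64(0.0), np.float64(-0.141)]
[np.float64(0.106), np.float64(-0.248), np.float64(-0.009), np.float64(-0.0), np.float64(0.0), np.float64(-0.141)]
```

>>> {"name": "play_rows", "arguments": {"rows": [[-0.19,-0.19,-0.01,0,0,-0.14,1],[-0.18,-0.2,-0.01,0,0,-0.14,1],[-0.165,-0.215,-0.01,0,0,-0.14,1],[-0.15,-0.225,-0.01,0,0,-0.14,1],[-0.13,-0.235,-0.01,0,0,-0.14,1]], "force": 20}}

```text
clock: 0.65
position: [0.2678, -0.4202, 0.2311]
ee_rot: [2.803, -1.417, -0.007]
force: [0.3, 0.9, 0.4]
width: 0.615
```

>>> {"name": "play_rows", "arguments": {"rows": [[-0.115,-0.24,-0.01,0,0,-0.14,1],[-0.1,-0.25,-0.01,0,0,-0.14,1],[-0.08,-0.255,-0.01,0,0,-0.14,1],[-0.06,-0.26,-0.01,0,0,-0.14,1],[-0.04,-0.265,-0.01,0,0,-0.14,1]]}}

```text
clock: 1.15
position: [0.3639, -0.2349, 0.2385]
ee_rot: [3.013, -0.885, -0.008]
force: [1.0, -0.3, 0.4]
width: 0.177
```

```bash
python3 - <<'E'
from h import *
o=observe(); print(o["position"],o["clock"],o["width"])
for r in plan([.517,.042,.25],-.015,10): print(*r)
E
```

```text
[ 0.36387394 -0.23486915  0.23845536] 1.15 0.17721517537992326
-0.014 -0.21 -0.008 0.0 0.001 -0.111
-0.002 -0.211 -0.008 0.0 0.001 -0.111
0.009 -0.211 -0.008 0.0 0.001 -0.111
0.021 -0.21 -0.008 0.0 0.001 -0.111
0.033 -0.208 -0.008 0.0 0.001 -0.111
0.044 -0.206 -0.008 0.0 0.001 -0.111
0.056 -0.203 -0.008 0.0 0.001 -0.111
0.067 -0.2 -0.008 0.0 0.001 -0.111
0.078 -0.196 -0.008 0.0 0.001 -0.111
0.089 -0.191 -0.008 0.0 0.001 -0.111
```

>>> {"name": "play_rows", "arguments": {"rows": [[-0.014,-0.21,-0.01,0,0,-0.11,1],[0,-0.21,-0.01,0,0,-0.11,1],[0.01,-0.21,-0.01,0,0,-0.11,1],[0.02,-0.21,-0.01,0,0,-0.11,1],[0.035,-0.21,-0.01,0,0,-0.11,1]]}}

```text
clock: 1.65
position: [0.4421, -0.0886, 0.246]
ee_rot: [3.11, -0.442, -0.008]
force: [0.1, -0.2, -0.4]
width: 0.006
```

>>> {"name": "play_rows", "arguments": {"rows": [[0.045,-0.205,-0.01,0,0,-0.11,1],[0.055,-0.2,-0.01,0,0,-0.11,1],[0.065,-0.2,-0.01,0,0,-0.11,1],[0.08,-0.195,-0.01,0,0,-0.11,1],[0.09,-0.19,-0.01,0,0,-0.11,1]]}}

```text
clock: 2.15
position: [0.5183, 0.0556, 0.2529]
ee_rot: [3.141, 0.005, -0.009]
force: [0.3, -1.5, 0.5]
width: 0.006
```

```bash
python3 - <<'E'
from h import *
o=observe(); print(o["position"],o["clock"],o["width"],o["joints"])
cv2.imwrite("pics/w1.png",get_image("wrist"))
for r in plan([.517,.042,.25],-.015,3): print(*r)
E
```

```text
[0.51828626 0.05563384 0.25289145] 2.15 0.006435958618982596 [ 0.26318498  0.31301743 -0.60529496  1.74294621  0.19189319  1.15141935
 -0.39561439]
-0.007 0.043 0.007 -0.002 0.003 0.018
-0.007 0.043 0.007 -0.002 0.003 0.018
-0.007 0.043 0.007 -0.002 0.003 0.018
```

View pics/w1.png

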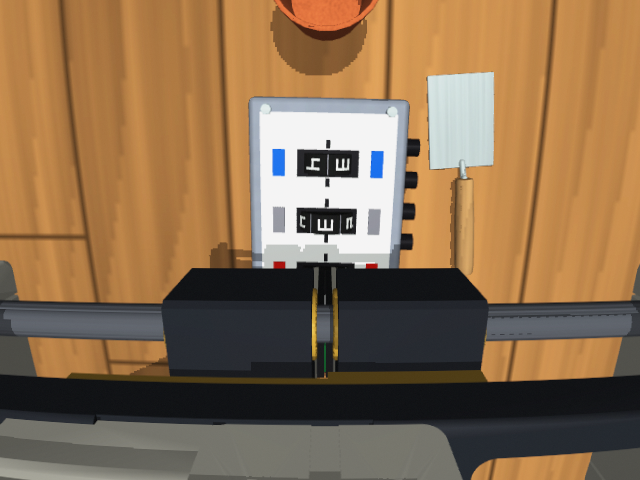

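The wrist view shows the left wheel at (328,163), the middle wheel at (326,220), and the right wheel mostly hidden at (326,265). Zooming in rotated, and refining the pose from the marks.

```bash
python3 - <<'E'
from h import *
im=cv2.imread("pics/w1.png"); m=camera_model("wrist")
c=im[95:275,245:425]
cv2.imwrite("pics/w1c.png",cv2.rotate(cv2.resize(c,None,fx=3.2,fy=3.2,interpolation=cv2.INTER_CUBIC),cv2.ROTATE_90_COUNTERCLOCKWISE))
mk=masks(c)
h=cv2.cvtColor(c,cv2.COLOR_BGR2HSV).astype(int)
g=(h[...,1]<50)&(h[...,2]>110)&(h[...,2]<190)
mk["grey"]=g
for k,v in mk.items():
    for b,a in blobs(v,60,2000):
        uv=b+[245,95]; print(k,uv,a,ray(m,uv,.075).round(4))
E
```

```text
blue [278.5 162. ] 324 [0.4808 0.0975 0.075 ]
blue [376.5 164. ] 321 [0.5611 0.0969 0.075 ]
red [279.  264.5] 66 [0.4798 0.0089 0.075 ]
grey [278.5 219. ] 299 [0.4801 0.0496 0.075 ]
grey [373.5 221.4] 305 [0.5606 0.0485 0.075 ]
grey [315.4 262.8] 83 [0.5116 0.0109 0.075 ]
```

View pics/w1c.png

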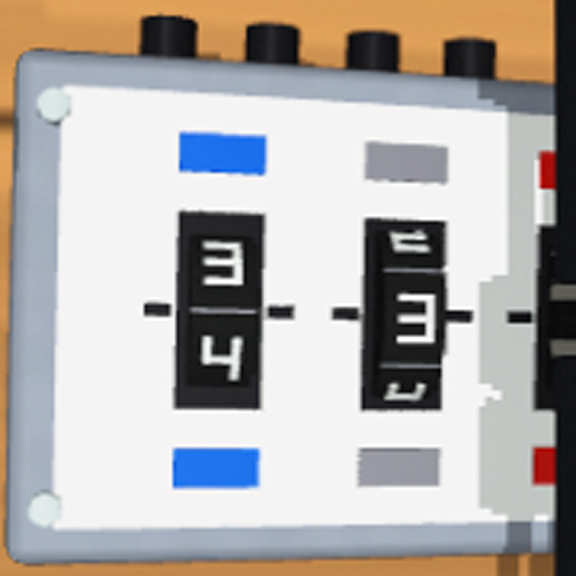

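The left wheel has the 3/4 boundary on top (about 2.6 rad), and the middle wheel shows 3. The arm was still moving in that frame, so I'll move right and re-measure at rest.

>>> {"name": "play_rows", "arguments": {"rows": [[0,0.22,0,0,0,0.05,1],[0,0.22,0,0,0.0,0,1],[0,0.15,0,0,0,0,1],[0,0,0,0,0,0,1],[0,0,0,0,0,0,1]]}}

```text
clock: 2.7
position: [0.5199, -0.0258, 0.2517]
ee_rot: [-3.136, 0.01, 0.009]
force: [-0.2, 1.0, 0.6]
width: 0.008
```

```bash
cat >> h.py <<'E'
def wrist(name,x0,y0,x1,y1,s=3):
    o=observe(); m=camera_model("wrist"); im=get_image("wrist"); cv2.imwrite(f"pics/{name}.png",im)
    print(o["clock"],o["position"].round(4),o["ee_rot"].round(3),o["force"].round(2),abs(o["dq"]).max().round(3))
    c=im[y0:y1,x0:x1]
    cv2.imwrite(f"pics/{name}c.png",cv2.rotate(cv2.resize(c,None,fx=s,fy=s,interpolation=cv2.INTER_CUBIC),cv2.ROTATE_90_COUNTERCLOCKWISE))
    mk=masks(c); h=cv2.cvtColor(c,cv2.COLOR_BGR2HSV).astype(int)
    mk["grey"]=(h[...,1]<50)&(h[...,2]>110)&(h[...,2]<190)
    for k,v in mk.items():
        for b,a in blobs(v,60,1200):
            uv=b+[x0,y0]; print(k,uv,a,ray(m,uv,.075 if k!='green' else .1).round(4))
E
python3 - <<'E'
from h import *
wrist("w2",220,60,430,270,2.6)
E
```

```text
2.7 [ 0.5199 -0.0258  0.2517] [-3.136  0.01   0.009] [-0.19  0.98  0.64] 0.022
blue [272.5  66.5] 168 [0.4785 0.0861 0.075 ]
blue [375.8  66.9] 190 [0.5591 0.0853 0.075 ]
red [274.4 182.6] 303 [ 0.4772 -0.0051  0.075 ]
red [371.6 183.2] 295 [ 0.5573 -0.0061  0.075 ]
green [321.8 259.6] 610 [ 0.5161 -0.0637  0.1   ]
grey [318.8  74.1] 98 [0.5146 0.08   0.075 ]
grey [273.3 122.6] 323 [0.4779 0.0432 0.075 ]
grey [373.7 123.6] 328 [0.5581 0.0418 0.075 ]
```

View pics/w2c.png

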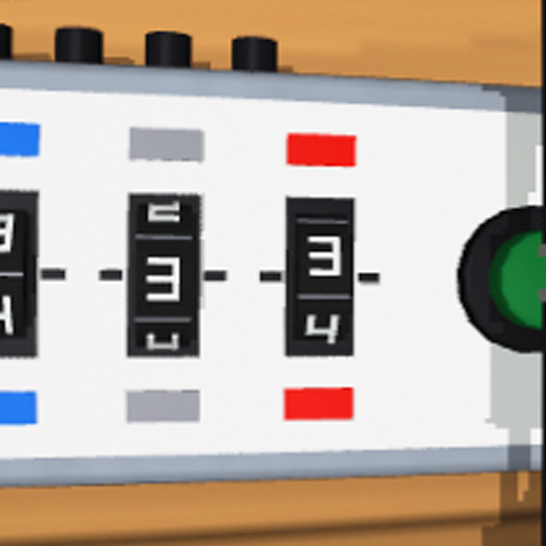

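View pics/w2.png

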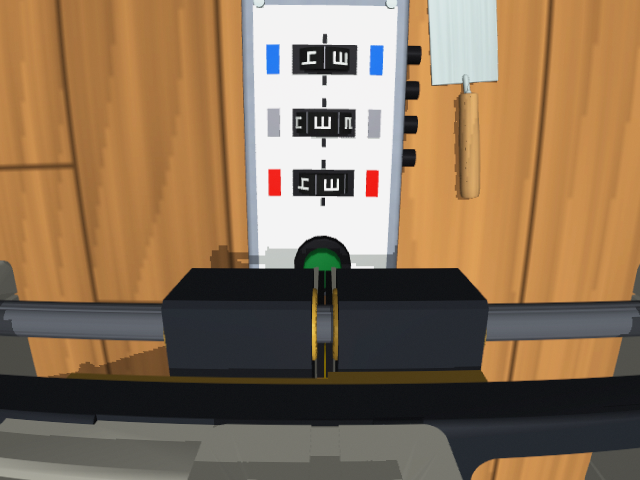

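```bash
python3 - <<'E'
from h import *
im=get_image("side"); m=camera_model("side"); o=observe()
p=proj(m,[o["position"],o["position"]+[.019,0,0],o["position"]-[.019,0,0]]); print(p)
u,v=p[0].astype(int)
cv2.imwrite("pics/s1.png",cv2.resize(im[v-90:v+60,u-75:u+75],None,fx=4,fy=4,interpolation=cv2.INTER_CUBIC))
E
```

```text
[[388.19022148 131.08865452]
 [376.33924929 130.86342919]
 [400.06944321 131.32187633]]
```

View pics/s1.png

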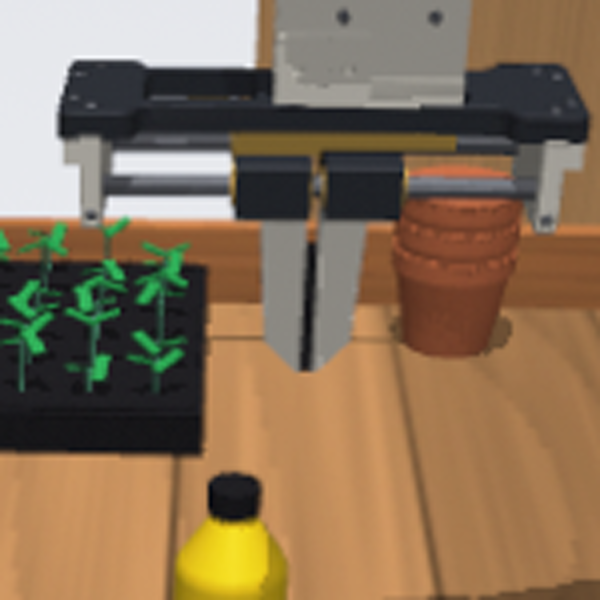

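The side view shows wedge-shaped fingers: narrow at the tip along the jaw axis and flat (19 mm) across it. So I'll turn the tool 90° to put the flat side along x, with the camera on the robot's side.

```bash
python3 - <<'E'
from h import *
for r in plan([.512,.0905,.13],np.pi/2-.013,11): print(*r)
E
```

```text
-0.005 -0.07 0.074 -0.002 0.0 -0.284
0.005 -0.07 0.074 -0.002 0.0 -0.284
0.015 -0.068 0.074 -0.002 0.0 -0.284
0.025 -0.066 0.074 -0.002 0.0 -0.284
0.034 -0.062 0.074 -0.002 0.0 -0.284
0.042 -0.056 0.074 -0.002 0.0 -0.284
0.05 -0.05 0.074 -0.002 0.0 -0.284
0.056 -0.042 0.074 -0.002 0.0 -0.284
0.062 -0.034 0.074 -0.002 0.0 -0.284
0.066 -0.025 0.074 -0.002 0.0 -0.284
0.069 -0.016 0.074 -0.002 0.0 -0.284
```

>>> {"name": "play_rows", "arguments": {"rows": [[-0.005,-0.07,0.05,0,0,-0.284,1],[0.005,-0.07,0.05,0,0,-0.284,1],[0.015,-0.07,0.05,0,0,-0.284,1],[0.025,-0.065,0.07,0,0,-0.284,1],[0.035,-0.06,0.07,0,0,-0.284,1]]}}

```text
clock: 3.3
position: [0.5169, 0.0335, 0.2092]
ee_rot: [-2.927, -1.123, -0.002]
force: [0.5, 0.8, -0.3]
width: 0.003
```

>>> {"name": "play_rows", "arguments": {"rows": [[0.04,-0.055,0.07,0,0,-0.284,1],[0.05,-0.05,0.07,0,0,-0.284,1],[0.055,-0.04,0.07,0,0,-0.284,1],[0.06,-0.035,0.07,0,0,-0.284,1],[0.065,-0.025,0.07,0,0,-0.284,1]]}}

```text
clock: 3.8
position: [0.5099, 0.094, 0.1562]
ee_rot: [-2.313, -2.116, -0.011]
force: [0.6, 0.1, 0.0]
width: 0.001
```

```bash
python3 - <<'E'
from h import *
o=observe(); print(o["position"],o["clock"],o["joints"])
for r in plan([.512,.0905,.115],np.pi/2-.013,3): print(*r)
E
```

```text
[0.50993066 0.09402826 0.15619921] 3.8 [ 0.37451332  0.48842375 -0.89042117  1.8696678   0.44079932  0.99127255
  0.77605055]
-0.008 0.005 0.091 0.0 -0.006 -0.051
-0.008 0.005 0.092 0.0 -0.006 -0.051
-0.008 0.005 0.092 0.0 -0.006 -0.051
```

>>> {"name": "play_rows", "arguments": {"rows": [[-0.01,0.005,0.09,0,0,-0.05,1],[-0.01,0.005,0.09,0,-0.01,-0.05,1],[-0.01,0.005,0.07,0,-0.01,-0.05,1],[0,0,0,0,0,0,1],[0,0,0,0,0,0,1]]}}

```text
clock: 4.3
position: [0.5109, 0.0912, 0.1147]
ee_rot: [-2.233, -2.208, 0.003]
force: [0.1, -0.2, -0.8]
width: 0.006
```

```bash
python3 - <<'E'
from h import *
o=observe(); print(o["position"],o["clock"],o["joints"],o["force"])
for r in plan([.512,.0905,.1],np.pi/2-.013,3): print(*r)
E
```

```text
[0.51085547 0.09123563 0.1147041 ] 4.3 [ 0.34680041  0.5455517  -0.86596789  1.90949147  0.51604229  0.92797254
  0.7896754 ] [ 0.13767311 -0.22313151 -0.84209717]
-0.002 0.003 0.033 -0.001 0.0 0.001
-0.002 0.003 0.033 -0.001 0.0 0.001
-0.002 0.003 0.033 -0.001 0.0 0.001
```

>>> {"name": "play_rows", "arguments": {"rows": [[0,0.007,0.06,0,0,0,1],[0,0.007,0.05,0,0,0,1],[0,0,0.01,0,0,0,1],[0,0,0,0,0,0,1]]}}

```text
clock: 4.7
position: [0.514, 0.0906, 0.096]
ee_rot: [2.238, 2.205, -0.002]
force: [0.4, -0.6, -0.6]
width: 0.005
```

>>> {"name": "play_rows", "arguments": {"rows": [[0,0,0.01,0,0,0,1],[0,0,0,0,0,0,1]]}}

```text
clock: 4.9
position: [0.5141, 0.0906, 0.0946]
ee_rot: [2.238, 2.204, -0.001]
force: [-0.3, 0.8, 1.3]
width: 0.005
```

>>> {"name": "play_rows", "arguments": {"rows": [[0,0,0.006,0,0,0,1],[0,0,0,0,0,0,1]]}}

```text
clock: 5.1
position: [0.5143, 0.0907, 0.094]
ee_rot: [2.238, 2.204, -0.0]
force: [-0.1, -0.0, -0.5]
width: 0.005
```

>>> {"name": "play_rows", "arguments": {"rows": [[0,0,0.006,0,0,0,1],[0,0,0,0,0,0,1]]}}

```text
clock: 5.3
position: [0.5144, 0.0907, 0.0932]
ee_rot: [2.237, 2.204, -0.0]
force: [0.0, 0.2, 0.8]
width: 0.003
```

>>> {"name": "play_rows", "arguments": {"rows": [[0,0,0.006,0,0,0,1],[0,0,0,0,0,0,1]]}}

```text
clock: 5.5
position: [0.5144, 0.0907, 0.0923]
ee_rot: [2.237, 2.204, 0.0]
force: [-0.7, -0.9, -0.6]
width: 0.004
```

>>> {"name": "play_rows", "arguments": {"rows": [[0,0,0.006,0,0,0,1],[0,0,0,0,0,0,1]]}}

```text
clock: 5.7
position: [0.5144, 0.0907, 0.0913]
ee_rot: [2.237, 2.204, 0.0]
force: [0.0, 0.0, 0.3]
width: 0.005
```

>>> {"name": "play_rows", "arguments": {"rows": [[0,0,0.006,0,0,0,1],[0,0,0,0,0,0,1]]}}

```text
clock: 5.9
position: [0.5144, 0.0907, 0.0903]
ee_rot: [2.237, 2.204, -0.0]
force: [-0.3, 0.4, 0.2]
width: 0.006
```

>>> {"name": "play_rows", "arguments": {"rows": [[0,0,0.006,0,0,0,1],[0,0,0,0,0,0,1]]}}

```text
clock: 6.1
position: [0.5144, 0.0908, 0.0893]
ee_rot: [2.237, 2.204, -0.0]
force: [0.5, 0.0, -0.9]
width: 0.005
```

>>> {"name": "play_rows", "arguments": {"rows": [[0,0,0.005,0,0,0,1],[0,0,0,0,0,0,1]]}}

```text
clock: 6.3
position: [0.5144, 0.0907, 0.0885]
ee_rot: [2.237, 2.204, -0.0]
force: [0.3, 0.4, 0.0]
width: 0.01
```

>>> {"name": "play_rows", "arguments": {"rows": [[0,0,0.005,0,0,0,1],[0,0,0,0,0,0,1]]}}

```text
clock: 6.5
position: [0.5144, 0.0907, 0.0877]
ee_rot: [2.237, 2.204, -0.0]
force: [-0.4, 0.7, -0.4]
width: 0.005
```

>>> {"name": "play_rows", "arguments": {"rows": [[0,0,0.005,0,0,0,1],[0,0,0,0,0,0,1]]}}

```text
clock: 6.7
position: [0.5144, 0.0907, 0.0868]
ee_rot: [2.237, 2.204, -0.0]
force: [-0.3, 0.4, -0.8]
width: 0.009
```

>>> {"name": "play_rows", "arguments": {"rows": [[0,0,0.005,0,0,0,1],[0,0,0,0,0,0,1]]}}

```text
clock: 6.9
position: [0.5146, 0.0908, 0.0863]
ee_rot: [2.237, 2.204, 0.0]
force: [-1.2, 0.0, 2.5]
width: 0.005
```

>>> {"name": "play_rows", "arguments": {"rows": [[0,0,0.005,0,0,0,1],[0,0,0,0,0,0,1]]}}

```text
clock: 7.1
position: [0.5146, 0.0908, 0.0858]
ee_rot: [2.237, 2.203, 0.0]
force: [-0.5, -1.0, 4.1]
width: 0.005
```

>>> {"name": "play_rows", "arguments": {"rows": [[0,0,0.003,0,0,0,1],[0,0.01,0,0,0,0,1]]}}

```text
clock: 7.3
position: [0.5155, 0.0908, 0.0855]
ee_rot: [2.237, 2.204, -0.001]
force: [-3.8, -0.1, 5.8]
width: 0.005
```

>>> {"name": "play_rows", "arguments": {"rows": [[0,0.01,0,0,0,0,1],[0,0.015,0,0,0,0,1]]}}

```text
clock: 7.5
position: [0.5178, 0.0907, 0.0854]
ee_rot: [2.237, 2.205, -0.005]
force: [-3.2, -0.3, 4.8]
width: 0.005
```

>>> {"name": "play_rows", "arguments": {"rows": [[0,0.015,0.001,0,0,0,1],[0,0.015,0.001,0,0,0,1]]}}

```text
clock: 7.7
position: [0.5211, 0.0907, 0.085]
ee_rot: [-2.236, -2.206, 0.008]
force: [-4.3, -1.2, 6.9]
width: 0.003
```

>>> {"name": "play_rows", "arguments": {"rows": [[0,0.015,0.001,0,0,0,1],[0,0.01,0,0,0,0,1]]}}

```text
clock: 7.9
position: [0.5239, 0.0907, 0.085]
ee_rot: [-2.235, -2.206, 0.011]
force: [-3.7, -0.3, 7.4]
width: 0.002
```

>>> {"name": "play_rows", "arguments": {"rows": [[0,0.012,-0.001,0,0,0,1],[0,0,0,0,0,0,1]]}}

```text
clock: 8.1
position: [0.525, 0.0907, 0.0853]
ee_rot: [-2.235, -2.206, 0.013]
force: [0.7, -1.2, 5.9]
width: 0.005
```

>>> {"name": "play_rows", "arguments": {"rows": [[0,0,-0.05,0,0,0,1],[0,0,-0.05,0,0,0,1],[0,0,0,0,0,0,1]]}}

```text
clock: 8.4
position: [0.5253, 0.0909, 0.1011]
ee_rot: [-2.234, -2.205, 0.013]
force: [0.9, 0.8, -0.6]
width: 0.003
```

```bash
python3 - <<'E'
from h import *
o=observe(); print(o["position"],o["clock"],o["force"])
R=Ro.from_rotvec(o["ee_rot"]).as_matrix(); print(R.round(3))
cv2.imwrite("pics/w3.png",get_image("wrist"))
s=get_image("side"); cv2.imwrite("pics/s3.png",cv2.resize(s[190:290,330:440],None,fx=5,fy=5,interpolation=cv2.INTER_CUBIC))
for r in plan([.513,.0905,.0885],np.pi/2-.013,2): print(*r)
E
```

```text
[0.52528174 0.09090803 0.10111911] 8.4 [ 0.90264684  0.78288773 -0.62630632]
[[ 0.013  1.    -0.007]
 [ 1.    -0.013 -0.004]
 [-0.004 -0.007 -1.   ]]
-0.001 -0.039 0.04 -0.008 0.005 -0.0
-0.001 -0.039 0.04 -0.008 0.005 -0.0
```

View pics/w3.png

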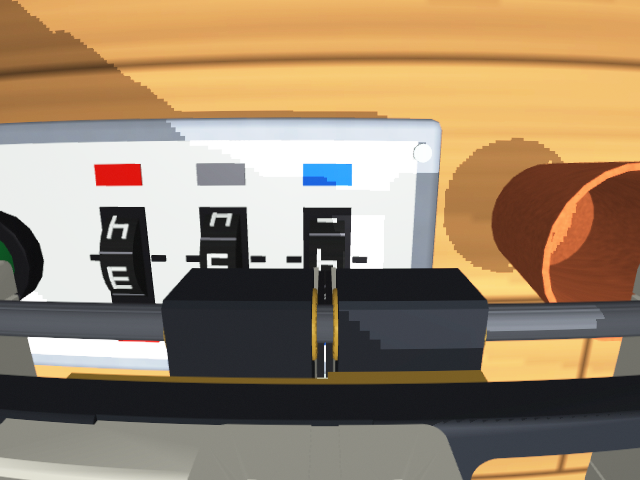

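View pics/s3.png

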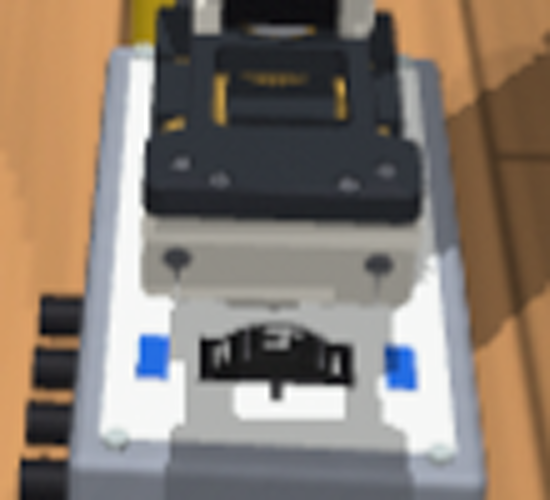

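The first stroke rolled the wheel, with about 3.5 N along the rim. Going back for a second stroke.

>>> {"name": "play_rows", "arguments": {"rows": [[0,-0.045,0.02,-0.008,0.005,0,1],[0,-0.045,0.03,-0.008,0.005,0,1],[0,0,0.015,0,0,0,1],[0,0,0,0,0,0,1]]}}

```text
clock: 8.9
position: [0.509, 0.0903, 0.0889]
ee_rot: [-2.235, -2.206, 0.001]
force: [0.5, -0.8, 0.1]
width: 0.002
```

>>> {"name": "play_rows", "arguments": {"rows": [[0,0.017,0.011,0,0,0,1],[0,0,0,0,0,0,1]]}}

```text
clock: 9.1
position: [0.5117, 0.0902, 0.087]
ee_rot: [-2.235, -2.206, 0.001]
force: [-0.4, 0.4, 0.3]
width: 0.005
```

>>> {"name": "play_rows", "arguments": {"rows": [[0,0,0.007,0,0,0,1],[0,0,0,0,0,0,1]]}}

```text
clock: 9.3
position: [0.512, 0.0904, 0.086]
ee_rot: [-2.235, -2.206, 0.001]
force: [-2.3, -1.5, 3.9]
width: 0.006
```

>>> {"name": "play_rows", "arguments": {"rows": [[0,0,0.004,0,0,0,1],[0,0.012,0,0,0,0,1]]}}

```text
clock: 9.5
position: [0.5132, 0.0903, 0.0857]
ee_rot: [-2.235, -2.206, 0.002]
force: [-3.6, -1.2, 4.6]
width: 0.004
```

>>> {"name": "play_rows", "arguments": {"rows": [[0,0.013,0,0,0,0,1],[0,0.015,0.001,0,0,0,1]]}}

```text
clock: 9.7
position: [0.5169, 0.0902, 0.0855]
ee_rot: [-2.234, -2.206, 0.005]
force: [-3.8, 0.1, 5.7]
width: 0.005
```

>>> {"name": "play_rows", "arguments": {"rows": [[0,0.015,0,0,0,0,1],[0,0.015,0.001,0,0,0,1]]}}

```text
clock: 9.9
position: [0.5212, 0.0902, 0.0854]
ee_rot: [-2.234, -2.206, 0.006]
force: [-3.6, -1.1, 5.8]
width: 0.007
```

>>> {"name": "play_rows", "arguments": {"rows": [[0,0.015,0,0,0,0,1],[0,0.012,0,0,0,0,1]]}}

```text
clock: 10.1
position: [0.5252, 0.0902, 0.0855]
ee_rot: [-2.233, -2.206, 0.007]
force: [-3.0, -0.4, 6.6]
width: 0.008
```

>>> {"name": "play_rows", "arguments": {"rows": [[0,0,-0.06,-0.005,0,0,1],[0,0.1,-0.15,-0.005,0,0,1],[0,0.15,-0.15,0,0,0,1],[0,0,0,0,0,0,1],[0,0,0,0,0,0,1]]}}

```text
clock: 10.6
position: [0.5653, 0.09, 0.1424]
ee_rot: [2.233, 2.207, 0.003]
force: [-0.2, -0.4, -0.7]
width: 0.005
```

```bash
cat >> h.py <<'E'
def look(name,x0,y0,x1,y1,s=2.5):
    o=observe(); m=camera_model("wrist"); im=get_image("wrist"); cv2.imwrite(f"pics/{name}.png",im)
    print(o["clock"],o["position"].round(4),o["ee_rot"].round(3),o["force"].round(2),abs(o["dq"]).max().round(3))
    c=cv2.rotate(im[y0:y1,x0:x1],cv2.ROTATE_180)
    cv2.imwrite(f"pics/{name}c.png",cv2.resize(c,None,fx=s,fy=s,interpolation=cv2.INTER_CUBIC))
    return im,m
E
python3 - <<'E'
from h import *
look("w4",60,60,440,268,2)
E
```

```text
10.6 [0.5653 0.09   0.1424] [2.233 2.207 0.003] [-0.15 -0.4  -0.73] 0.046
```

View pics/w4c.png

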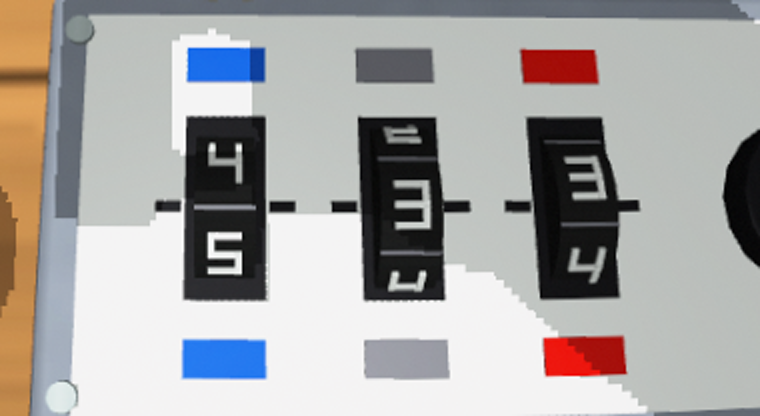

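```bash
cat >> h.py <<'E'
def theta(m,cy,ztop,v,yaw=-.013):
    """angle (toward +x) of rim point on wheel at local y=cy seen at image row v (x for uv column ignored)"""
    O=np.array([.5181,.0425]); cx,wy=O+[-np.sin(yaw)*cy,np.cos(yaw)*cy]
    th=np.linspace(-1.4,1.4,2801)
    X=np.c_[cx+.024*np.sin(th),np.full_like(th,wy),ztop-.024+.024*np.cos(th)]
    P=proj(m,X); i=np.argmin(abs(P[:,1]-v)); return th[i],P[i]
E
python3 - <<'E'
from h import *
m=camera_model("wrist")
for cy,zt,vr in [(.048,.0865,207),(0,.0865,158),(0,.0865,252),(0,.09,158),(0,.09,252),(-.048,.088,142),(-.048,.088,222)]:
    print(cy,zt,vr,theta(m,cy,zt,267-vr/2))
# marks rows, red/blue centroid rows
im=cv2.imread("pics/w4.png")
for k,v in masks(im).items():
    if k!='green':
        for b,a in blobs(v,200,2000): print(k,b,a,ray(m,b,.075).round(4))
E
```

```text
0.048 0.0865 207 (np.float64(-0.039999999999999813), array([326.30313523, 163.4940318 ]))
0 0.0865 158 (np.float64(0.546), array([237.50939054, 188.0055333 ]))
0 0.0865 252 (np.float64(-0.5469999999999999), array([234.65469169, 141.00947153]))
0 0.09 158 (np.float64(0.5160000000000002), array([235.94274477, 188.00098066]))
0 0.09 252 (np.float64(-0.5549999999999999), array([233.24349225, 140.99929545]))
-0.048 0.088 142 (np.float64(0.79), array([153.08531598, 196.0069218 ]))
-0.048 0.088 222 (np.float64(-0.22999999999999998), array([143.57143447, 156.00193267]))
blue [327.4  88. ] 794 [0.4791 0.0915 0.075 ]
blue [326.3 235. ] 654 [0.5597 0.0901 0.075 ]
red [147.3  89.2] 750 [ 0.4773 -0.0052  0.075 ]
red [159.5 234.2] 610 [ 0.5581 -0.0069  0.075 ]
```

Left wheel is now about 3.63 rad, so it needs 13.6 mm more. Right wheel is about 2.37, middle about 2.10.

>>> {"name": "play_rows", "arguments": {"rows": [[0,-0.18,0.1,0,0,0,1],[0,-0.18,0.13,0,0,0,1],[0,0.0,0.1,0,0,0,1],[0,0,0,0,0,0,1]]}}

```text
clock: 11.05
position: [0.5071, 0.0902, 0.0897]
ee_rot: [2.233, 2.208, 0.002]
force: [-0.6, -1.2, 0.3]
width: 0.004
```

>>> {"name": "play_rows", "arguments": {"rows": [[0,0.03,0.014,0,0,0,1],[0,0,0,0,0,0,1]]}}

```text
clock: 11.25
position: [0.5116, 0.0901, 0.0877]
ee_rot: [2.233, 2.209, 0.001]
force: [0.9, -0.1, 0.7]
width: 0.006
```

>>> {"name": "play_rows", "arguments": {"rows": [[0,0,0.01,0,0,0,1],[0,0,0,0,0,0,1]]}}

```text
clock: 11.45
position: [0.5128, 0.0906, 0.0869]
ee_rot: [2.233, 2.208, 0.003]
force: [0.0, 0.3, -0.8]
width: 0.002
```

>>> {"name": "play_rows", "arguments": {"rows": [[0,-0.006,0.004,0,0,0,1],[0,0,0.004,0,0,0,1]]}}

```text
clock: 11.65
position: [0.5124, 0.0907, 0.0862]
ee_rot: [2.233, 2.208, 0.005]
force: [-1.3, -0.7, 3.1]
width: 0.007
```

>>> {"name": "play_rows", "arguments": {"rows": [[0,0,0.003,0,0,0,1],[0,0,0,0,0,0,1]]}}

```text
clock: 11.85
position: [0.5124, 0.0907, 0.0861]
ee_rot: [2.233, 2.207, 0.005]
force: [-1.1, -1.4, 3.4]
width: 0.005
```

Pressing a little more, then stroking from 0.5124 to about 0.526.

>>> {"name": "play_rows", "arguments": {"rows": [[0,0,0.005,0,0,0,1],[0,0.012,0.001,0,0,0,1]]}}

```text
clock: 12.05
position: [0.5136, 0.0907, 0.0854]
ee_rot: [2.232, 2.208, 0.003]
force: [-3.8, -0.8, 5.8]
width: 0.006
```

>>> {"name": "play_rows", "arguments": {"rows": [[0,0.013,0,0,0,0,1],[0,0.015,0.001,0,0,0,1]]}}

```text
clock: 12.25
position: [0.5168, 0.0907, 0.0853]
ee_rot: [2.233, 2.209, 0.001]
force: [-3.6, -1.1, 5.8]
width: 0.0
```

>>> {"name": "play_rows", "arguments": {"rows": [[0,0.015,0,0,0,0,1],[0,0.015,0.001,0,0,0,1]]}}

```text
clock: 12.45
position: [0.5204, 0.0906, 0.0852]
ee_rot: [2.233, 2.21, -0.002]
force: [-3.9, -0.5, 6.6]
width: 0.006
```

>>> {"name": "play_rows", "arguments": {"rows": [[0,0.015,0,0,0,0,1],[0,0.012,0,0,0,0,1]]}}

```text
clock: 12.65
position: [0.5236, 0.0905, 0.0853]
ee_rot: [-2.232, -2.21, 0.005]
force: [-4.5, -1.5, 6.1]
width: 0.005
```

>>> {"name": "play_rows", "arguments": {"rows": [[0,0.015,0,0,0,0,1],[0,0.006,0,0,0,0,1]]}}

```text
clock: 12.85
position: [0.5259, 0.0905, 0.0853]
ee_rot: [-2.231, -2.21, 0.008]
force: [-2.9, -0.8, 5.3]
width: 0.005
```

>>> {"name": "play_rows", "arguments": {"rows": [[0,0,-0.06,-0.005,0,0,1],[0,0.1,-0.15,-0.005,0,0,1],[0,0.15,-0.15,0,0,0,1],[0,0,0,0,0,0,1],[0,0,0,0,0,0,1]]}}

```text
clock: 13.35
position: [0.5643, 0.0905, 0.1419]
ee_rot: [2.23, 2.211, -0.002]
force: [-1.2, -0.5, 0.4]
width: 0.007
```

```bash
python3 - <<'E'
from h import *
look("w5",60,60,440,268,2)
E
```

```text
13.35 [0.5643 0.0905 0.1419] [ 2.230e+00  2.211e+00 -2.000e-03] [-1.2  -0.48  0.36] 0.045
```

View pics/w5c.png

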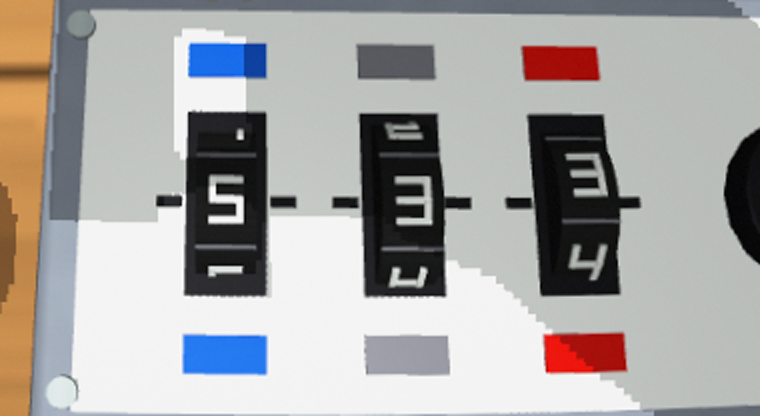

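```bash
python3 - <<'E'
from h import *
m=camera_model("wrist")
for cy,zt,vr,b in [(.048,.0865,154,3.5),(.048,.0865,247,4.5),(0,.088,154,1.5),(0,.088,249,2.5),(-.048,.088,138,1.5),(-.048,.088,219,2.5)]:
    t=theta(m,cy,zt,267-vr/2); print(cy,b*1.0472+t[0])
for r in plan([.5245,-.0055,.13],np.pi/2-.013,3): print(*r)
E
```

```text
0.048 4.2052
0.048 4.1764
0 2.1048
0 2.056
-0.048 2.3777999999999997
-0.048 2.385
-0.214 -0.087 0.027 0.001 0.001 0.003
-0.214 -0.087 0.027 0.001 0.001 0.003
-0.214 -0.086 0.027 0.001 0.001 0.003
```

Left wheel is at 4.19, which is on target. Now the right wheel: about -1.33 rad, or 32 mm toward -x, in three strokes.

>>> {"name": "play_rows", "arguments": {"rows": [[-0.215,-0.08,0,0,0,0,1],[-0.215,-0.08,0.02,0,0,0,1],[-0.215,-0.08,0.05,0,0,0,1],[0,0,0,0,0,0,1],[0,0,0,0,0,0,1]]}}

```text
clock: 13.9
position: [0.5219, -0.0077, 0.1281]
ee_rot: [-2.225, -2.215, 0.006]
force: [0.6, -0.2, 0.8]
width: 0.004
```

```bash
python3 - <<'E'
from h import *
print(observe()["position"])
for r in plan([.5245,-.0058,.0955],np.pi/2-.013,2): print(*r)
E
```

```text
[ 0.52186513 -0.00767463  0.12810547]
0.006 0.009 0.109 -0.004 0.002 0.009
0.006 0.009 0.109 -0.004 0.002 0.009
```

>>> {"name": "play_rows", "arguments": {"rows": [[0.006,0.009,0.11,-0.004,0.002,0.009,1],[0.006,0.009,0.1,-0.004,0.002,0.009,1],[0,0,0,0,0,0,1]]}}

```text
clock: 14.2
position: [0.5239, -0.0041, 0.0955]
ee_rot: [-2.234, -2.208, -0.001]
force: [0.1, -0.3, -0.6]
width: 0.003
```

>>> {"name": "play_rows", "arguments": {"rows": [[0,0,0.006,0,0,0,1],[0,0,0,0,0,0,1]]}}

```text
clock: 14.4
position: [0.5239, -0.0023, 0.0951]
ee_rot: [-2.231, -2.21, -0.001]
force: [0.3, 0.1, -0.1]
width: 0.005
```

>>> {"name": "play_rows", "arguments": {"rows": [[0,0,0.006,0,0,0,1],[0,0,0,0,0,0,1]]}}

```text
clock: 14.6
position: [0.5244, -0.0016, 0.0952]
ee_rot: [-2.23, -2.212, -0.003]
force: [-0.3, -0.6, -0.5]
width: 0.009
```

>>> {"name": "play_rows", "arguments": {"rows": [[-0.025,0,0,0,0,0,1],[0,0,0,0,0,0,1]]}}

```text
clock: 14.8
position: [0.5247, -0.0056, 0.0957]
ee_rot: [2.23, 2.212, 0.004]
force: [-0.1, -0.5, -0.4]
width: 0.005
```

>>> {"name": "play_rows", "arguments": {"rows": [[0,0,0.006,0,0,0,1],[0,0,0,0,0,0,1]]}}

```text
clock: 15.0
position: [0.5249, -0.006, 0.095]
ee_rot: [2.231, 2.211, 0.004]
force: [-0.3, 0.1, 1.4]
width: 0.003
```

>>> {"name": "play_rows", "arguments": {"rows": [[0,0,0.006,0,0,0,1],[0,0,0,0,0,0,1]]}}

```text
clock: 15.2
position: [0.5249, -0.006, 0.094]
ee_rot: [2.231, 2.211, 0.004]
force: [0.8, 0.0, 0.3]
width: 0.006
```

>>> {"name": "play_rows", "arguments": {"rows": [[0,0,0.006,0,0,0,1],[0,0,0,0,0,0,1]]}}

```text
clock: 15.4
position: [0.5248, -0.006, 0.093]
ee_rot: [2.231, 2.211, 0.004]
force: [-0.0, -0.7, 0.5]
width: 0.002
```

>>> {"name": "play_rows", "arguments": {"rows": [[0,0,0.006,0,0,0,1],[0,0,0,0,0,0,1]]}}

```text
clock: 15.6
position: [0.5248, -0.0059, 0.0919]
ee_rot: [2.231, 2.211, 0.004]
force: [0.5, -0.3, -1.1]
width: 0.008
```

>>> {"name": "play_rows", "arguments": {"rows": [[0,0,0.006,0,0,0,1],[0,0,0,0,0,0,1]]}}

```text
clock: 15.8
position: [0.5248, -0.0059, 0.091]
ee_rot: [2.231, 2.211, 0.004]
force: [-0.2, 0.8, 0.4]
width: 0.006
```

>>> {"name": "play_rows", "arguments": {"rows": [[0,0,0.005,0,0,0,1],[0,0,0,0,0,0,1]]}}

```text
clock: 16.0
position: [0.5248, -0.0059, 0.0901]
ee_rot: [2.231, 2.211, 0.004]
force: [0.5, -0.1, -0.1]
width: 0.005
```

>>> {"name": "play_rows", "arguments": {"rows": [[0,0,0.005,0,0,0,1],[0,0,0,0,0,0,1]]}}

```text
clock: 16.2
position: [0.5248, -0.0059, 0.0893]
ee_rot: [2.231, 2.211, 0.004]
force: [0.4, -0.8, 0.1]
width: 0.004
```

>>> {"name": "play_rows", "arguments": {"rows": [[0,0,0.005,0,0,0,1],[0,0,0,0,0,0,1]]}}

```text
clock: 16.4
position: [0.5248, -0.0059, 0.0885]
ee_rot: [2.231, 2.211, 0.004]
force: [-0.2, -0.0, -0.6]
width: 0.001
```

>>> {"name": "play_rows", "arguments": {"rows": [[0,0,0.005,0,0,0,1],[0,0,0,0,0,0,1]]}}

```text
clock: 16.6
position: [0.5248, -0.0059, 0.0877]
ee_rot: [2.231, 2.211, 0.004]
force: [0.2, -0.9, 0.2]
width: 0.002
```

>>> {"name": "play_rows", "arguments": {"rows": [[0,0,0.005,0,0,0,1],[0,0,0,0,0,0,1]]}}

```text
clock: 16.8
position: [0.525, -0.0058, 0.0872]
ee_rot: [2.231, 2.211, 0.004]
force: [-0.1, -0.4, 3.4]
width: 0.004
```

Contact at about z=0.0875. Pressing to about 5 N, then stroking toward -x.

>>> {"name": "play_rows", "arguments": {"rows": [[0,0,0.005,0,0,0,1],[0,-0.01,0.001,0,0,0,1]]}}

```text
clock: 17.0
position: [0.5245, -0.0058, 0.0869]
ee_rot: [2.23, 2.21, 0.007]
force: [3.4, -1.2, 3.2]
width: 0.004
```

>>> {"name": "play_rows", "arguments": {"rows": [[0,-0.013,0,0,0,0,1],[0,-0.015,0.001,0,0,0,1]]}}

```text
clock: 17.2
position: [0.5217, -0.0055, 0.0874]
ee_rot: [2.229, 2.208, 0.011]
force: [2.5, -0.7, 2.5]
width: 0.005
```

>>> {"name": "play_rows", "arguments": {"rows": [[0,-0.015,0,0,0,0,1],[0,-0.015,0.001,0,0,0,1]]}}

```text
clock: 17.4
position: [0.5171, -0.0053, 0.0872]
ee_rot: [2.229, 2.208, 0.012]
force: [1.0, -0.2, 2.9]
width: 0.007
```

>>> {"name": "play_rows", "arguments": {"rows": [[0,-0.015,0,0,0,0,1],[0,-0.01,0,0,0,0,1]]}}

```text
clock: 17.6
position: [0.5129, -0.0052, 0.0872]
ee_rot: [2.229, 2.208, 0.012]
force: [1.5, -0.6, 3.1]
width: 0.004
```

Press fell to about 3 N, so the rim probably slipped. I'll lift and look.

>>> {"name": "play_rows", "arguments": {"rows": [[0,0,-0.06,0,0,0,1],[0,0.2,-0.15,0,0,0,1],[0,0.15,-0.15,0,0,0,1],[0,0,0,0,0,0,1],[0,0,0,0,0,0,1]]}}

```text
clock: 18.1
position: [0.5605, -0.0063, 0.1424]
ee_rot: [-2.228, -2.211, 0.001]
force: [-0.0, -0.8, -1.0]
width: 0.004
```

```bash
python3 - <<'E'
from h import *
look("w6",150,60,530,268,2)
for r in plan([.524,-.0055,.0895],np.pi/2-.013,3): print(*r)
E
```

```text
18.1 [ 0.5605 -0.0063  0.1424] [-2.228e+00 -2.211e+00  1.000e-03] [-0.01 -0.76 -0.95] 0.036
0.001 -0.081 0.118 -0.001 -0.001 0.004
0.001 -0.081 0.118 -0.001 -0.001 0.004
0.001 -0.081 0.118 -0.001 -0.001 0.004
```

View pics/w6c.png

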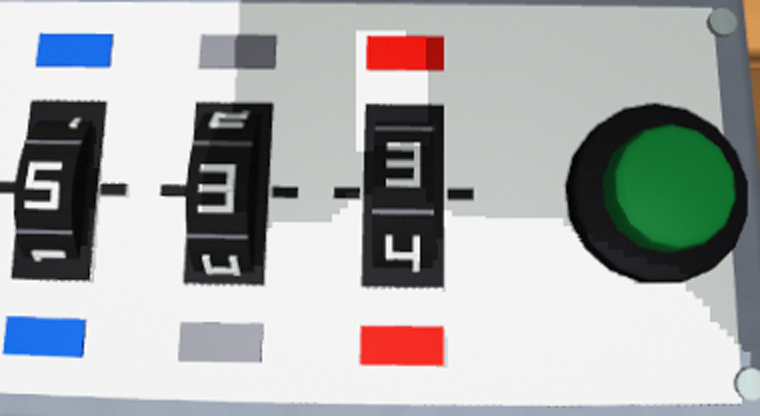

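The wheel hardly moved; it slipped. Redoing it with more press.

>>> {"name": "play_rows", "arguments": {"rows": [[0,-0.08,0.118,0,0,0.004,1],[0,-0.08,0.11,0,0,0.004,1],[0,-0.08,0.1,0,0,0.004,1],[0,0,0,0,0,0,1]]}}

```text
clock: 18.55
position: [0.5181, -0.0064, 0.0896]
ee_rot: [-2.231, -2.203, 0.009]
force: [0.2, -0.6, 0.2]
width: 0.005
```

>>> {"name": "play_rows", "arguments": {"rows": [[0,0,0.005,0,0,0,1],[0,0,0,0,0,0,1]]}}

```text
clock: 18.75
position: [0.5176, -0.0065, 0.089]
ee_rot: [-2.23, -2.203, 0.01]
force: [0.3, -0.8, -0.4]
width: 0.008
```

>>> {"name": "play_rows", "arguments": {"rows": [[0,0.046,0,-0.015,0.005,0,1],[0,0,0.005,-0.01,0.005,0,1],[0,0,0,0,0,0,1]]}}

```text
clock: 19.05
position: [0.5271, -0.0064, 0.0895]
ee_rot: [2.235, 2.207, 0.015]
force: [1.0, -0.1, 0.9]
width: 0.004
```

>>> {"name": "play_rows", "arguments": {"rows": [[0,0,0.006,0,0,0,1],[0,0,0,0,0,0,1]]}}

```text
clock: 19.25
position: [0.5277, -0.0064, 0.0889]
ee_rot: [2.234, 2.206, 0.016]
force: [0.1, 0.2, -0.5]
width: 0.003
```

```bash
python3 - <<'E'
from h import *
for r in plan([.5245,-.006,.088],np.pi/2-.013,1): print(*r)
E
```

```text
0.002 -0.021 0.006 0.016 -0.012 0.0
```

>>> {"name": "play_rows", "arguments": {"rows": [[0,-0.02,0,0.016,-0.012,0,1],[0,0,0,0,0,0,1],[0,0,0.003,0,0,0,1],[0,0,0,0,0,0,1]]}}

```text
clock: 19.65
position: [0.5243, -0.0062, 0.0884]
ee_rot: [-2.235, -2.207, 0.002]
force: [0.6, 0.3, -0.6]
width: 0.002
```

>>> {"name": "play_rows", "arguments": {"rows": [[0,0,0.006,0,0,0,1],[0,0,0,0,0,0,1]]}}

```text
clock: 19.85
position: [0.5244, -0.0061, 0.0875]
ee_rot: [-2.235, -2.208, 0.001]
force: [-0.5, 1.0, 0.1]
width: 0.009
```

>>> {"name": "play_rows", "arguments": {"rows": [[0,0,0.006,0,0,0,1],[0,0,0.002,0,0,0,1]]}}

```text
clock: 20.05
position: [0.5245, -0.0061, 0.0866]
ee_rot: [2.235, 2.207, -0.001]
force: [-1.9, -0.6, 4.1]
width: 0.005
```

>>> {"name": "play_rows", "arguments": {"rows": [[0,0,0.005,0,0,0,1],[0,0,0,0,0,0,1]]}}

```text
clock: 20.25
position: [0.5245, -0.0061, 0.0863]
ee_rot: [2.235, 2.207, -0.002]
force: [-1.5, -1.8, 5.6]
width: 0.002
```

Now stroking with a small constant downward bias.

>>> {"name": "play_rows", "arguments": {"rows": [[0,-0.008,0.003,0,0,0,1],[0,-0.01,0.003,0,0,0,1]]}}

```text
clock: 20.45
position: [0.5242, -0.0061, 0.0867]
ee_rot: [2.233, 2.204, 0.004]
force: [2.9, -0.4, 4.5]
width: 0.004
```

>>> {"name": "play_rows", "arguments": {"rows": [[0,-0.012,0.003,0,0,0,1],[0,-0.015,0.002,0,0,0,1]]}}

```text
clock: 20.65
position: [0.5227, -0.0059, 0.0871]
ee_rot: [2.231, 2.202, 0.01]
force: [2.7, -0.5, 4.6]
width: 0.004
```

>>> {"name": "play_rows", "arguments": {"rows": [[0,0,0.006,0,0,0,1],[0,-0.01,0.004,0,0,0,1]]}}

```text
clock: 20.85
position: [0.522, -0.0058, 0.0861]
ee_rot: [2.23, 2.2, 0.012]
force: [3.6, -1.4, 6.5]
width: 0.006
```

>>> {"name": "play_rows", "arguments": {"rows": [[0,-0.012,0.003,0,0,0,1],[0,-0.012,0.003,0,0,0,1]]}}

```text
clock: 21.05
position: [0.5204, -0.0058, 0.0861]
ee_rot: [2.229, 2.198, 0.017]
force: [4.0, -1.2, 7.5]
width: 0.005
```

>>> {"name": "play_rows", "arguments": {"rows": [[0,-0.015,0.001,0.005,-0.004,0,1],[0,-0.015,0.001,0.005,-0.004,0,1]]}}

```text
clock: 21.25
position: [0.5177, -0.0058, 0.0866]
ee_rot: [2.228, 2.197, 0.011]
force: [3.8, -0.5, 5.6]
width: 0.007
```

>>> {"name": "play_rows", "arguments": {"rows": [[0,-0.015,0.001,0.005,-0.004,0,1],[0,-0.015,0.001,0.005,-0.004,0,1]]}}

```text
clock: 21.45
position: [0.5144, -0.0055, 0.0868]
ee_rot: [2.228, 2.196, 0.004]
force: [2.4, -0.6, 4.5]
width: 0.004
```

>>> {"name": "play_rows", "arguments": {"rows": [[0,-0.015,0.001,0.005,-0.004,0,1],[0,-0.01,0.001,0,0,0,1]]}}

```text
clock: 21.65
position: [0.5109, -0.0051, 0.0866]
ee_rot: [2.228, 2.196, 0.0]
force: [3.9, -0.2, 4.2]
width: 0.002
```

>>> {"name": "play_rows", "arguments": {"rows": [[0,0,-0.06,0,0,0,1],[0,0.2,-0.15,0,0,0,1],[0,0.15,-0.15,0,0,0,1],[0,0,0,0,0,0,1],[0,0,0,0,0,0,1]]}}

```text
clock: 22.15
position: [0.5558, -0.006, 0.14]
ee_rot: [2.233, 2.206, -0.02]
force: [-0.5, 0.2, -0.7]
width: 0.007
```

```bash
python3 - <<'E'
from h import *
look("w7",150,60,530,268,2)
for r in plan([.524,-.0058,.0900],np.pi/2-.013,3): print(*r)
E
```

```text
22.15 [ 0.5558 -0.006   0.14  ] [ 2.233  2.206 -0.02 ] [-0.5   0.25 -0.72] 0.027
0.001 -0.07 0.112 -0.004 0.007 0.001
0.0 -0.07 0.112 -0.004 0.007 0.001
-0.0 -0.071 0.111 -0.004 0.007 0.001
```

View pics/w7c.png

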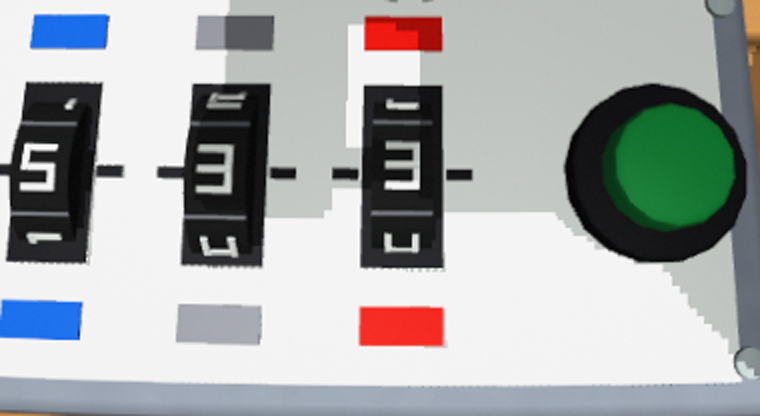

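```bash
python3 - <<'E'
from h import *
m=camera_model("wrist")
for cy,zt,vr,b in [(.048,.0865,137,3.5),(.048,.0865,213,4.5),(0,.088,123,1.5),(0,.088,216,2.5),(-.048,.0875,123,1.5),(-.048,.0875,212,2.5)]:
    t=theta(m,cy,zt,267-vr/2); print(cy,b*1.0472+t[0],t[1])
im=cv2.imread("pics/w7.png")
for b,a in blobs(masks(im)["red"],200,2000): print(b,a,ray(m,b,.075).round(4))
E
```

```text
0.048 4.0012 [506.51038853 198.51070262]
0.048 4.179399999999999 [508.25774146 160.49521063]
0 2.1018 [417.60709909 205.4918487 ]
0 2.0709999999999997 [419.41610135 158.99363451]
-0.048 2.1197999999999997 [327.81794271 205.50954679]
-0.048 2.133 [327.36278769 161.00157023]
[329. 104.] 778 [ 0.4771 -0.0044  0.075 ]
[327.9 250.5] 620 [ 0.558  -0.0057  0.075 ]
```

Right wheel is about 2.125 after 6 mm of effective roll. I need 26 mm more with a firmer press (6 to 7 N).

>>> {"name": "play_rows", "arguments": {"rows": [[0,-0.06,0.11,-0.004,0.007,0,1],[0,-0.06,0.11,-0.004,0.007,0,1],[0,-0.04,0.08,-0.004,0.007,0,1],[0,0,0,0,0,0,1],[0,0,0,0,0,0,1]]}}

```text
clock: 22.7
position: [0.5235, -0.0067, 0.0907]
ee_rot: [-2.228, -2.206, 0.013]
force: [0.2, 0.6, 1.1]
width: 0.005
```

```bash
python3 - <<'E'
from h import *
o=observe();print(o["position"],o["force"])
for r in plan([.5255,-.0058,.0880],np.pi/2-.013,1): print(*r)
E
```

```text
[ 0.52347311 -0.00668503  0.09072296] [0.23424536 0.60036676 1.09482382]
0.006 0.014 0.018 -0.02 0.004 0.006
```

>>> {"name": "play_rows", "arguments": {"rows": [[0.006,0.013,0.01,-0.018,0.004,0.006,1],[0,0,0.006,0,0,0,1],[0,0,0,0,0,0,1]]}}

```text
clock: 23.0
position: [0.5261, -0.0055, 0.089]
ee_rot: [2.236, 2.206, 0.001]
force: [-0.1, 0.2, -0.6]
width: 0.001
```

>>> {"name": "play_rows", "arguments": {"rows": [[0,0,0.004,0,0,0,1],[0,0,0,0,0,0,1]]}}

```text
clock: 23.2
position: [0.5268, -0.0054, 0.0889]
ee_rot: [2.235, 2.206, 0.002]
force: [0.2, -0.1, 0.3]
width: 0.002
```

>>> {"name": "play_rows", "arguments": {"rows": [[0,-0.006,0.01,0,0,0,1],[0,0,0,0,0,0,1]]}}

```text
clock: 23.4
position: [0.5263, -0.0053, 0.0876]
ee_rot: [2.235, 2.205, 0.003]
force: [-0.4, 0.8, -0.0]
width: 0.005
```

>>> {"name": "play_rows", "arguments": {"rows": [[0,0,0.009,0,0,0,1],[0,0,0,0,0,0,1]]}}

```text
clock: 23.6
position: [0.5265, -0.0052, 0.0866]
ee_rot: [2.235, 2.205, 0.003]
force: [-1.3, -0.2, 5.6]
width: 0.002
```

>>> {"name": "play_rows", "arguments": {"rows": [[0,0,0.006,0,0,0,1],[0,0,0,0,0,0,1]]}}

```text
clock: 23.8
position: [0.5265, -0.0052, 0.0863]
ee_rot: [2.234, 2.205, 0.003]
force: [-1.4, -2.0, 6.6]
width: 0.006
```

>>> {"name": "play_rows", "arguments": {"rows": [[0,-0.01,0.004,0.004,-0.003,0,1],[0,-0.012,0.004,0.004,-0.003,0,1]]}}

```text
clock: 24.0
position: [0.526, -0.0051, 0.0865]
ee_rot: [2.233, 2.202, 0.001]
force: [4.2, -1.7, 5.1]
width: 0.003
```

>>> {"name": "play_rows", "arguments": {"rows": [[0,-0.012,0.004,0.004,-0.003,0,1],[0,-0.012,0.004,0.004,-0.003,0,1]]}}

```text
clock: 24.2
position: [0.5256, -0.0051, 0.0869]
ee_rot: [2.231, 2.199, 0.0]
force: [4.0, -1.2, 4.1]
width: 0.001
```

>>> {"name": "play_rows", "arguments": {"rows": [[0,-0.015,0.009,0.003,-0.003,0,1],[0,-0.018,0.007,0.003,-0.003,0,1]]}}

```text
clock: 24.4
position: [0.5232, -0.005, 0.0857]
ee_rot: [2.229, 2.196, -0.001]
force: [4.3, -1.8, 8.5]
width: 0.002
```

>>> {"name": "play_rows", "arguments": {"rows": [[0,-0.018,0.005,0.003,-0.003,0,1],[0,-0.018,0.005,0.003,-0.003,0,1]]}}

```text
clock: 24.6
position: [0.5204, -0.005, 0.0856]
ee_rot: [2.227, 2.193, -0.002]
force: [3.5, -2.3, 8.6]
width: 0.003
```

>>> {"name": "play_rows", "arguments": {"rows": [[0,-0.018,0.002,0,0,0,1],[0,-0.018,0.003,0,0,0,1]]}}

```text
clock: 24.8
position: [0.5174, -0.0049, 0.0862]
ee_rot: [2.225, 2.19, 0.004]
force: [4.0, -1.2, 6.2]
width: 0.003
```

>>> {"name": "play_rows", "arguments": {"rows": [[0,-0.018,0.002,0,0,0,1],[0,-0.016,0.002,0,0,0,1]]}}

```text
clock: 25.0
position: [0.5143, -0.0049, 0.0866]
ee_rot: [2.223, 2.187, 0.008]
force: [3.4, -1.6, 5.4]
width: 0.007
```

>>> {"name": "play_rows", "arguments": {"rows": [[0,-0.018,0.007,0,0,0,1],[0,-0.016,0.003,0,0,0,1]]}}

```text
clock: 25.2
position: [0.5112, -0.0048, 0.086]
ee_rot: [2.222, 2.184, 0.013]
force: [2.8, -1.9, 6.7]
width: 0.006
```

>>> {"name": "play_rows", "arguments": {"rows": [[0,0,-0.06,0,0,0,1],[0,0.2,-0.15,0,0,0,1],[0,0.15,-0.15,0,0,0,1],[0,0,0,0,0,0,1],[0,0,0,0,0,0,1]]}}

```text
clock: 25.7
position: [0.5579, -0.0049, 0.1415]
ee_rot: [2.225, 2.192, 0.0]
force: [-0.1, -0.3, -0.6]
width: 0.004
```

```bash
python3 - <<'E'
from h import *
look("w8",150,60,530,268,2)
for r in plan([.526,-.0058,.0900],np.pi/2-.013,3): print(*r)
E
```

```text
25.7 [ 0.5579 -0.0049  0.1415] [2.225 2.192 0.   ] [-0.08 -0.27 -0.64] 0.031
-0.002 -0.073 0.114 0.009 0.008 -0.001
-0.002 -0.072 0.114 0.009 0.008 -0.001
-0.003 -0.072 0.114 0.009 0.008 -0.001
```

View pics/w8c.png

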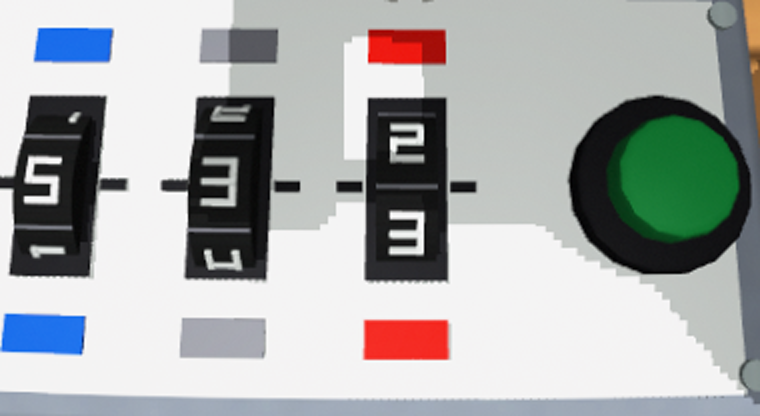

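```bash
python3 - <<'E'
from h import *
m=camera_model("wrist")
for cy,zt,vr,b in [(0,.088,136,1.5),(0,.088,230,2.5),(-.048,.0875,114,.5),(-.048,.0875,186,1.5)]:
    t=theta(m,cy,zt,267-vr/2); print(cy,b*1.0472+t[0],t[1])
E
```

```text
0 2.1007999999999996 [415.48443066 198.99977462]
0 2.06 [417.24174321 151.99868593]
-0.048 1.5156 [326.00285221 210.00552162]
-0.048 1.5088 [325.25010469 174.02261869]
```

>>> {"name": "play_rows", "arguments": {"rows": [[0,-0.06,0.11,0.009,0.008,0,1],[0,-0.06,0.11,0.009,0.008,0,1],[0,-0.04,0.09,0.007,0.007,0,1],[0,0,0,0,0,0,1],[0,0,0,0,0,0,1]]}}

```text
clock: 26.25
position: [0.527, -0.0052, 0.0905]
ee_rot: [-2.233, -2.205, 0.011]
force: [-0.1, -0.4, -0.1]
width: 0.007
```

```bash
python3 - <<'E'
from h import *
o=observe();print(o["position"],o["force"])
for r in plan([.5255,-.0058,.0880],np.pi/2-.013,1): print(*r)
E
```

```text
[ 0.52701251 -0.00517062  0.09049934] [-0.05473287 -0.36590995 -0.11105595]
-0.004 -0.01 0.017 -0.015 0.004 0.001
```

Right wheel is at 1.51; it needs 11.2 mm more toward -x.

>>> {"name": "play_rows", "arguments": {"rows": [[-0.004,-0.01,0.008,-0.015,0.004,0,1],[0,0,0.006,0,0,0,1],[0,0,0,0,0,0,1]]}}

```text
clock: 26.55
position: [0.5258, -0.0056, 0.0893]
ee_rot: [2.234, 2.207, 0.002]
force: [0.1, 0.9, 0.0]
width: 0.006
```

>>> {"name": "play_rows", "arguments": {"rows": [[0,0,0.006,0,0,0,1],[0,0,0,0,0,0,1]]}}

```text
clock: 26.75
position: [0.5264, -0.0055, 0.0889]
ee_rot: [2.233, 2.206, 0.003]
force: [0.2, 0.2, 1.0]
width: 0.003
```

>>> {"name": "play_rows", "arguments": {"rows": [[0,-0.003,0.01,0,0,0,1],[0,0,0,0,0,0,1]]}}

```text
clock: 26.95
position: [0.5264, -0.0054, 0.0876]
ee_rot: [2.233, 2.206, 0.004]
force: [0.7, -0.3, 0.2]
width: 0.005
```

>>> {"name": "play_rows", "arguments": {"rows": [[0,0,0.009,0,0,0,1],[0,0,0,0,0,0,1]]}}

```text
clock: 27.15
position: [0.5266, -0.0053, 0.0866]
ee_rot: [2.233, 2.205, 0.004]
force: [-1.3, -0.1, 5.7]
width: 0.007
```

>>> {"name": "play_rows", "arguments": {"rows": [[0,0,0.006,0,0,0,1],[0,0,0,0,0,0,1]]}}

```text
clock: 27.35
position: [0.5266, -0.0053, 0.0863]
ee_rot: [2.232, 2.205, 0.004]
force: [-1.4, -0.8, 6.1]
width: 0.004
```

Stroking from 0.5266 to about 0.515.

>>> {"name": "play_rows", "arguments": {"rows": [[0,-0.012,0.006,0.003,0,0,1],[0,-0.015,0.007,0.003,0,0,1]]}}

```text
clock: 27.55
position: [0.5259, -0.0053, 0.086]
ee_rot: [2.231, 2.203, 0.007]
force: [3.5, -1.3, 7.2]
width: 0.007
```

>>> {"name": "play_rows", "arguments": {"rows": [[0,-0.016,0.006,0.003,0,0,1],[0,-0.017,0.005,0.003,0,0,1]]}}

```text
clock: 27.75
position: [0.5254, -0.0052, 0.0864]
ee_rot: [2.23, 2.199, 0.014]
force: [3.7, -2.2, 6.0]
width: 0.001
```

>>> {"name": "play_rows", "arguments": {"rows": [[0,-0.017,0.004,0.003,0,0,1],[0,-0.017,0.003,0.003,0,0,1]]}}

```text
clock: 27.95
position: [0.524, -0.0051, 0.0871]
ee_rot: [2.229, 2.197, 0.019]
force: [2.6, 0.5, 3.7]
width: 0.009
```

>>> {"name": "play_rows", "arguments": {"rows": [[0,-0.01,0.01,0.008,0,0,1],[0,-0.015,0.006,0.006,0,0,1]]}}

```text
clock: 28.15
position: [0.5227, -0.005, 0.0859]
ee_rot: [2.231, 2.198, 0.017]
force: [3.4, -1.4, 8.5]
width: 0.005
```

>>> {"name": "play_rows", "arguments": {"rows": [[0,-0.017,0.003,0.006,0,0,1],[0,-0.017,0.003,0.006,0,0,1]]}}

```text
clock: 28.35
position: [0.5201, -0.005, 0.0861]
ee_rot: [2.232, 2.198, 0.015]
force: [4.1, -1.0, 7.6]
width: 0.005
```

>>> {"name": "play_rows", "arguments": {"rows": [[0,-0.017,0.004,0.005,0,0,1],[0,-0.015,0.003,0.004,0,0,1]]}}

```text
clock: 28.55
position: [0.5177, -0.0049, 0.0862]
ee_rot: [2.233, 2.198, 0.015]
force: [3.7, -1.1, 6.6]
width: 0.003
```

>>> {"name": "play_rows", "arguments": {"rows": [[0,-0.017,0.004,0.003,0,0,1],[0,-0.014,0.003,0.003,0,0,1]]}}

```text
clock: 28.75
position: [0.5154, -0.0049, 0.0862]
ee_rot: [2.232, 2.196, 0.017]
force: [3.2, -1.4, 6.4]
width: 0.006
```

>>> {"name": "play_rows", "arguments": {"rows": [[0,-0.01,0.003,0,0,0,1],[0,0,0,0,0,0,1]]}}

```text
clock: 28.95
position: [0.5153, -0.0049, 0.0865]
ee_rot: [2.231, 2.195, 0.02]
force: [-1.3, -1.2, 5.1]
width: 0.003
```

>>> {"name": "play_rows", "arguments": {"rows": [[0,0,-0.06,0,0,0,1],[0,0.2,-0.15,0,0,0,1],[0,0.15,-0.15,0,0,0,1],[0,0,0,0,0,0,1],[0,0,0,0,0,0,1]]}}

```text
clock: 29.45
position: [0.5628, -0.0057, 0.1416]
ee_rot: [2.235, 2.203, 0.007]
force: [-0.4, -1.0, -0.4]
width: 0.002
```

```bash
python3 - <<'E'
from h import *
look("w9",150,60,530,268,2)
E
```

```text
29.45 [ 0.5628 -0.0057  0.1416] [2.235 2.203 0.007] [-0.39 -1.03 -0.4 ] 0.033
```

View pics/w9c.png

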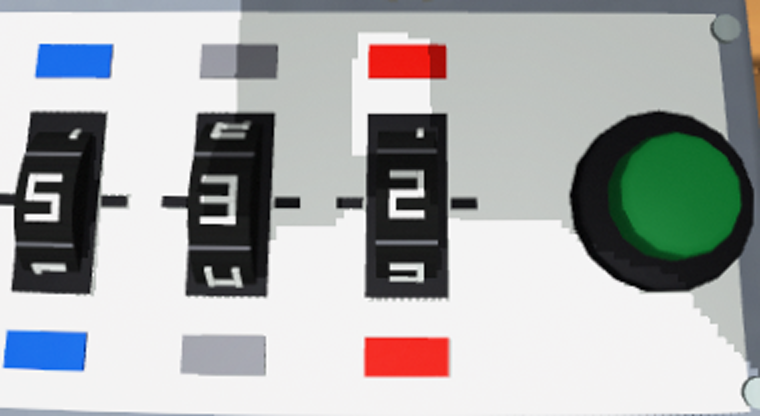

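```bash
python3 - <<'E'
from h import *
m=camera_model("wrist")
for cy,zt,vr,b in [(.048,.0865,245,4.5),(0,.088,153,1.5),(0,.088,246,2.5),(-.048,.0875,151,.5),(-.048,.0875,242,1.5)]:
    t=theta(m,cy,zt,267-vr/2); print(cy,b*1.0472+t[0],t[1])
b=np.array([529-682/2,267-194/2]); 
for z in (.095,.1,.105): print(b,ray(m,b,z))
O=np.array([.5181,.0425]); y=-.013; print("button",O+[-np.sin(y)*-.116,np.cos(y)*-.116])
for r in plan([.5166,-.0735,.13],np.pi/2-.013,3): print(*r)
E
```

```text
0.048 4.1644 [505.76610989 144.48514176]
0 2.1028 [415.5604732  190.51517882]
0 2.0789999999999997 [417.30048642 143.98278596]
-0.048 1.0906000000000002 [325.69270441 191.50059344]
-0.048 1.0877999999999999 [325.07166376 146.02014795]
[188. 170.] [ 0.51625608 -0.07484593  0.095     ]
[188. 170.] [ 0.51569402 -0.07316289  0.1       ]
[188. 170.] [ 0.51513195 -0.07147984  0.105     ]
button [ 0.51659204 -0.0734902 ]
-0.152 -0.101 0.025 0.004 -0.0 -0.001
-0.152 -0.101 0.025 0.004 -0.0 -0.001
-0.152 -0.101 0.026 0.004 -0.0 -0.001
```

All three are within tolerance: left about 4.18, middle about 2.09, right about 1.09. On to the button, at about (0.516,-0.0735).

>>> {"name": "play_rows", "arguments": {"rows": [[-0.15,-0.1,0,0.004,0,0,1],[-0.15,-0.09,0,0.004,0,0,1],[-0.13,-0.08,0,0.004,0,0,1],[0,0,0,0,0,0,1],[0,0,0,0,0,0,1]]}}

```text
clock: 30.0
position: [0.513, -0.0703, 0.1373]
ee_rot: [-2.228, -2.204, 0.01]
force: [-0.8, 0.0, 0.2]
width: 0.009
```

```bash
python3 - <<'E'
from h import *
print(observe()["position"])
for r in plan([.5162,-.0735,.12],np.pi/2-.013,2): print(*r)
E
```

```text
[ 0.51300211 -0.07030697  0.13727843]
-0.011 0.011 0.057 -0.01 -0.001 0.002
-0.011 0.011 0.058 -0.01 -0.001 0.002
```

>>> {"name": "play_rows", "arguments": {"rows": [[-0.01,0.01,0.05,-0.01,0,0,1],[-0.01,0.01,0.05,-0.01,0,0,1],[0,0,0,0,0,0,1],[0,0,0,0,0,0,1]]}}

```text
clock: 30.4
position: [0.5157, -0.071, 0.1199]
ee_rot: [-2.228, -2.212, -0.002]
force: [-0.5, 0.6, 1.0]
width: 0.003
```

>>> {"name": "play_rows", "arguments": {"rows": [[0,0,0.013,0,0,0,1],[0,0,0.013,0,0,0,1],[0,0,0.013,0,0,0,1],[0,0,0,0,0,0,1]]}}

```text
clock: 30.8
position: [0.5162, -0.07, 0.1137]
ee_rot: [-2.227, -2.214, -0.003]
force: [0.4, -0.0, -0.3]
width: 0.003
```

>>> {"name": "play_rows", "arguments": {"rows": [[0,0,0.013,0,0,0,1],[0,0,0.013,0,0,0,1],[0,0,0,0,0,0,1]]}}

```text
clock: 31.1
position: [0.5163, -0.07, 0.1096]
ee_rot: [-2.227, -2.214, -0.004]
force: [0.9, -0.3, -0.1]
width: 0.005
```

>>> {"name": "play_rows", "arguments": {"rows": [[-0.022,0,0,0,0,0,1],[0,0,0.013,0,0,0,1],[0,0,0.013,0,0,0,1],[0,0,0,0,0,0,1]]}}

```text
clock: 31.5
position: [0.5163, -0.0739, 0.1054]
ee_rot: [-2.228, -2.213, -0.003]
force: [-0.7, 0.8, 0.4]
width: 0.007
```

>>> {"name": "play_rows", "arguments": {"rows": [[0,0,0.013,0,0,0,1],[0,0,0.013,0,0,0,1],[0,0,0,0,0,0,1]]}}

```text
clock: 31.8
position: [0.5163, -0.0738, 0.1011]
ee_rot: [-2.228, -2.213, -0.004]
force: [-0.5, -0.1, -0.6]
width: 0.005
```

>>> {"name": "play_rows", "arguments": {"rows": [[0,0,0.01,0,0,0,1],[0,0,0.01,0,0,0,1],[0,0,0,0,0,0,1]]}}

```text
clock: 32.1
position: [0.5164, -0.0737, 0.0981]
ee_rot: [-2.228, -2.214, -0.004]
force: [-1.0, -0.7, 1.7]
width: 0.003
```

>>> {"name": "play_rows", "arguments": {"rows": [[0,0,0.012,0,0,0,1],[0,0,0.012,0,0,0,1]]}}

```text
clock: 32.3
position: [0.5165, -0.0737, 0.0946]
ee_rot: [-2.228, -2.214, -0.004]
force: [-0.9, -0.1, 2.6]
width: 0.009
```

>>> {"name": "play_rows", "arguments": {"rows": [[0,0,0.012,0,0,0,1],[0,0,0.008,0,0,0,1]]}}

```text
clock: 32.5
position: [0.5165, -0.0737, 0.0915]
ee_rot: [-2.228, -2.214, -0.003]
force: [-0.4, -0.2, 5.4]
width: 0.008
```

>>> {"name": "play_rows", "arguments": {"rows": [[0,0,0.006,0,0,0,1],[0,0,0.003,0,0,0,1]]}}

```text
clock: 32.7
position: [0.5166, -0.0736, 0.0912]
ee_rot: [2.228, 2.214, 0.002]
force: [-4.7, -0.8, 13.4]
width: 0.01
```

>>> {"name": "play_rows", "arguments": {"rows": [[0,0,0.004,0,0,0,1],[0,0,0,0,0,0,1],[0,0,0,0,0,0,1]]}}

```text
clock: 33.0
position: [0.5165, -0.0737, 0.0916]
ee_rot: [2.227, 2.213, 0.001]
force: [-2.0, -0.8, 5.3]
width: 0.004
```

The button reached its end stop (13 N, limit 25 N). Releasing, backing off and checking.

>>> {"name": "play_rows", "arguments": {"rows": [[0,0,-0.03,0,0,0,1],[0,0,-0.08,0,0,0,1],[0,0.1,-0.2,0,0,0,1],[0.05,0.2,-0.2,0,0,0,1],[0.1,0.1,-0.1,0,0,0,1]]}}

```text
clock: 33.5
position: [0.5745, -0.0537, 0.1856]
ee_rot: [-2.229, -2.209, 0.006]
force: [0.3, 0.2, -0.6]
width: 0.004
```

>>> {"name": "play_rows", "arguments": {"rows": [[0,0,0,0,0,0,1],[0,0,0,0,0,0,1],[0,0,0,0,0,0,1]]}}

```text
clock: 33.8
position: [0.5764, -0.0513, 0.1887]
ee_rot: [-2.227, -2.214, -0.001]
force: [-0.3, -0.5, -0.5]
width: 0.006
```

```bash
python3 - <<'E'
from h import *
look("w10",120,40,560,268,1.7)
im=get_image("side"); cv2.imwrite("pics/s10.png",im)
a=cv2.imread("pics/side0.png")
E
```

```text
33.8 [ 0.5764 -0.0513  0.1887] [-2.227e+00 -2.214e+00 -1.000e-03] [-0.31 -0.5  -0.49] 0.012
```

View pics/w10c.png

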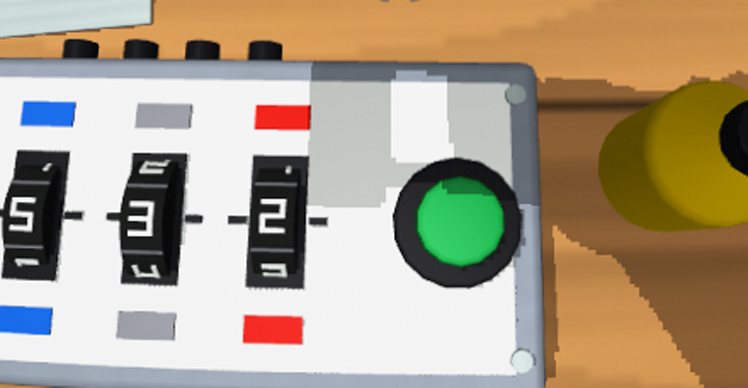

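View pics/s10.png

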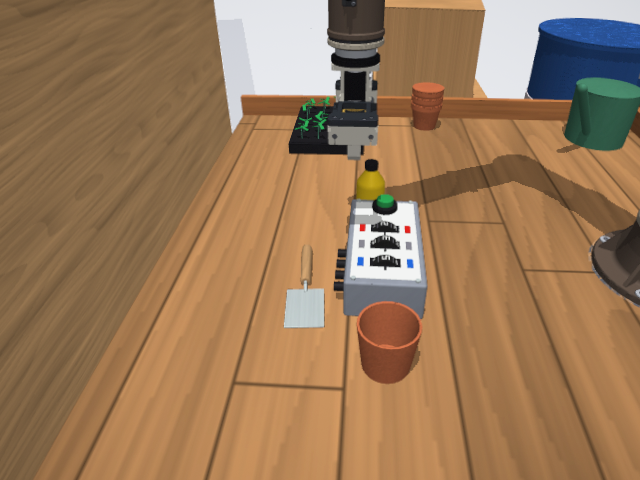

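The wheels read 5-3-2, the button is out again, and the pot, bottle and trowel look unmoved. Handing in.

```bash
python3 -c "
from cell import *
print(sign_off())"
```

```text
the job is handed in; nothing more can be done
None
```

Programme 5-3-2 is set, the start button was pressed to its end stop and let go, and the job is handed in at about 34 s of the 64 s. No verdict was reported.

| Check | Reading | Target |
|---|---|---|
| Left wheel | about 4.18 rad | 4.19 ± 0.17 |
| Middle wheel, not touched | about 2.09 rad | 2.09 ± 0.17 |
| Right wheel | about 1.09 rad | 1.05 ± 0.17 |

- **When measured:** I read the wheel angles from the wrist camera before pressing. The picture taken after the release shows 5, 3 and 2 on top.
- **Button:** it hit its end stop with a peak reading of about 13 N (limit 25 N). The last pictures show it out again.
- **Wheel forces:** the highest force I read on a wheel was about 8.6 N (limit 16 N). I only saw readings at the end of each move call, so short peaks in between are unseen.
- **Bystanders:** the pot, bottle and trowel look unmoved by eye in the side view. I did not measure them to the millimetre.
- **Failed or disagreeing checks:**
  - The first stroke on the right wheel slipped at about 3 N and barely moved it, so I repeated it with a firmer press.
  - One upper-edge reading of the left wheel gave 4.00 rad. I discarded it because that edge was seen at a steep angle; all other readings were 4.16 to 4.21.

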